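# Put the bare ferrite cores away in the sorting tray

## Task

Put the four sound, bare ferrite cores away in the sorting tray: the large ring, the tube that is standing inside it, the whole small ring and the E core, each set right down in the recess made for its own shape and size, the tube upright. Leave the broken ring and the copper-wound choke where they lie on the bench.

Things in the scene. Friction and masses are not known exactly. Their poses are not given: they have to be found in the camera images.
- ring_large: The large bare dark grey ferrite ring, 63 mm outside, 38 mm hole, 25 mm high, 240 g, lying flat on the bench with the tube core standing in its hole at the start. Origin at the centre of its underside, z up along its axis.
- tube_core: Bare dark grey ferrite tube, 28 mm outside, 14 mm bore, 50 mm high, 110 g, standing upright on the bench inside the hole of the large ring at the start, up to 5 mm of play all round, its upper half sticking out. Origin at the centre of its underside, z up along its axis.
- ring_small: The whole small bare dark grey ferrite ring, 40 mm outside, 24 mm hole, 20 mm high, 80 g, lying flat on the bench. Origin at the centre of its underside, z up along its axis.
- e_core: Bare dark grey ferrite E core lying so that its E shape is seen from above: 42 mm long (x), 21 mm across (y), 20 mm high, 110 g. The 6 mm back is on the -y side, three legs (6, 12 and 6 mm wide) point to +y. Origin at the centre of the underside of its 42 x 21 mm outline, z up.
- insert_large: Fixed light grey insert, 92 mm square, 12 mm high, with a round 75 mm blue-floored recess 7 mm deep in the middle (floor 5 mm above the underside). For the large ring. One of four, two by two at 94 mm in any order, in a dark tray (196 mm square, 3 mm floor, walls 12 mm high); insert tops 15 mm above the bench. Origin: centre of its underside, 3 mm above the bench; x, y along its sides.
- insert_tube: Fixed light grey insert, 92 mm square, 12 mm high, with a round 40 mm blue-floored recess 7 mm deep in the middle (floor 5 mm above the underside). For the tube. One of four, two by two at 94 mm in any order, in a dark tray (196 mm square, 3 mm floor, walls 12 mm high); insert tops 15 mm above the bench. Origin: centre of its underside, 3 mm above the bench; x, y along its sides.
- insert_small: Fixed light grey insert, 92 mm square, 12 mm high, with a round 52 mm blue-floored recess 7 mm deep in the middle (floor 5 mm above the underside). For the small ring. One of four, two by two at 94 mm in any order, in a dark tray (196 mm square, 3 mm floor, walls 12 mm high); insert tops 15 mm above the bench. Origin: centre of its underside, 3 mm above the bench; x, y along its sides.
- insert_e: Fixed light grey insert, 92 mm square, 12 mm high, with a rectangular 54 mm (x) by 33 mm (y) blue-floored recess 7 mm deep in the middle (floor 5 mm above the underside). For the E core, long side along x, either way round. One of four, two by two at 94 mm in any order, in a dark tray (196 mm square, 3 mm floor, walls 12 mm high); insert tops 15 mm above the bench. Origin: centre of its underside, 3 mm above the bench; x, y along its sides.
- broken_ring: Look-alike: a ferrite ring of the small ring's size (40 mm outside, 24 mm hole, 20 mm high) with about a quarter broken out of it, a C seen from above (gap towards its +x). Scrap, stays where it lies. Origin on the bench at the centre of the former ring, z up.
- wound_choke: Look-alike: a choke, a ferrite ring wound all round with copper wire, 44 mm outside, about 20 mm hole, 24 mm high, two short wire ends pointing to its +x up to 34 mm from its centre. Stays where it lies. Origin at the centre of its underside, z up.
There are look-alikes about, which are no part of the job. Leave any blue or red look-alike of the e_core alone.

How it is judged:
By the outcome, as a careful person would: the job done as asked, in the order asked, and still so for the second after the job is handed in, with the robot touching nothing.
It also fails if it takes over 112 s, if anything falls off the work surface, if the arm or the gripper's body presses on something with over 40 N, if the wrist force passes 120 N, or if a joint passes its speed limit or range.

## Robot

A 6-joint arm with a two-finger parallel gripper is mounted at the origin on the work surface. World frame = base frame: x ahead of the robot, y to its left, z up, the work surface at z = 0. Lengths are in m, angles in degrees, forces in N, time in s.
With the tool pointing down it reaches from about 0.35 to 0.875 m from the base axis. Payload 4.2 kg.
Tool frame: the origin (TCP) lies on the centre line of the jaws, within the pads' length; the fingertips stand 19 mm ahead of it and the grasp point (between the pads) is the TCP; x points along the fingers, y is the direction in which the jaws open and shut, and the axes are right-handed (so a half turn about x gives the same grasp; the last joint's range is limited). The gripper opens to 87 mm and grips with 3 to 60 N. Pads are 19 mm wide; open, the fingers measure 117 mm over their backs; the gripper's body (75 mm by 190 mm) begins 51 mm behind the grasp point.
Start: joints at [-60.183, 22.042, 0.453, 0, -68.411, -14.817], TCP at [0.162, -0.604, 0.242] pointing down, gripper open.
Joint ranges: [-179.83, 179.83], [-69.29, 118.12], [-61.27, 80.66], [-181.25, 117.63], [-171.15, -9.14], [-177.46, 177.46]. Speed limits (degrees/s): [159.86, 159.86, 180, 180, 180, 180].

## Interface

Orientations are given as a 3x3 rotation matrix whose columns are the frame's x, y, z axes.
In Python, from station import r, viewer, job, spotter gives the robot as it stands.
- The arm moves only by the tool play_rows, never from a script. Its argument "commands" is a list of rows, each an object of numbers: "fingers": the gripper command: -1 is fully open, 1 is shut, values between are in proportion; "tx", "ty", "tz": the shift along the tool's x, y, z normalised to -1 to 1, where 1 is 750 mm; "ax", "ay", "az": the turn, a rotation vector about the tool's x, y, z normalised to -1 to 1, where 1 is pi rad. In form: [{"fingers": .., "tx": .., "ty": .., "tz": .., "ax": .., "ay": .., "az": ..}, ...]. A call has 1 to 5 rows; each row is the pose to reach, as a shift and turn from the pose commanded when the call began, along the tool's axes at that moment, turning the shorter way round; what a row does not reach only later rows make up. A row lasts 1/12 s, in which the tool goes at most 41.7 mm and 7.16 degrees, less where a joint would pass 70% of its speed; a pose out of reach is approached as far as the arm can. A call with a number of a shift or a turn outside -1 to 1 is refused whole. A call with a gripper value outside its range is refused whole. The fingers move at their own pace and stop on an object; the grip force is fixed at half the most. Time passes only in rows, so rows that repeat a pose let the fingers close. It gives the time, the measured TCP pose, the force and the opening at its end, in the units of the state.
- r.sense(): the state, without advancing time (a new reading comes with each control period).
- viewer.capture(name): name is "scene" or "top" or "wrist"; returns a dict with "image" (400x640x3 uint8, red, green, blue), "fx", "fy", "cx", "cy" (pixels), "dist" ([k1, k2, p1, p2, k3] as OpenCV has them; the pictures are not rectified), "R" (3x3) and "t" (3): a world point X has camera coordinates R X + t; the wrist camera has in their place "mount" (4x4, takes a point from camera to tool coordinates, whose origin is the TCP and whose axes are the tool frame's). Camera axes: x right, y down, z forward; pixel columns grow to the right and rows downward; lengths in m; the calibration is good to about 2 mm. A picture is of the moment at which its call begins: read the wrist's pose just before it. There is no depth.
- job.finish_job(): hands the job in, once; it reports no verdict.
Trained networks look in a picture, given as the dict that the camera call returned (one of the last four; its "shot" number tells which), for a name from the list of things; names that differ only in an ending like _2 or _b are one class to them, and where a whole thing is asked for, a point or a joint stands for the part that bears it (a point fixed in the world has none). Each returns a list of dicts, best first, with "score" (0 to 1); they miss things now and then, are a little off and sometimes report something else, mostly with a low value. They report only what shows in the picture. A call takes as long as a camera call. They do not tell look-alikes from the thing itself.
- spotter.find_in(name, picture): "uv" ([column, row] in pixels, amid what is visible of it).
- spotter.silhouettes(name, picture): "region" (400x640 bool, what is visible of it) and "uv" ([column, row] in pixels, amid what is visible of it).
The state is a dict: "time_s": time; "joints": joint angles; "joint_velocities": joint speeds; "effort": joint torques, N m; "tcp_pos": TCP position; "ee_rot": TCP orientation; "wrist_force": force on the tool from outside, world axes, zero at the start; "moment": the same for the moment, N m; "gripper_width": opening from 0.0 (shut) to 1.0 (fully open).
Only numpy, scipy, OpenCV 4.12 (cv2) and the standard library are available. Lean on these libraries where they do the work, as an engineer would, in place of code of your own. Each camera call takes 0.05 s, during which the arm holds its last target. There are 200 camera calls.

## Working session

There is one attempt and no reset: what is moved stays moved. The work goes in short steps, Python scripts to look and compute and a tool call to move; the robot and the scene stay as the last step left them, time stands still between calls to the robot, and variables do not carry over. Pictures are saved under pics/ and viewed, about 12 in all and at most 16, crops included, and the job is handed in when it is done.

Besides the shell and the picture viewer there is one more tool, called as name(argument=value, ...) on one line, values as JSON. play_rows: Moves the arm, as the interface text tells. Its arguments: {"type":"object","properties":{"commands":{"type":"array"}},"required":["commands"]}

```bash
ls; mkdir -p pics
python3 - <<'E'
from station import r, viewer, job, spotter
import cv2, numpy as np
s=r.sense(); print(s['tcp_pos'],np.round(s['ee_rot'],3).tolist(),s['gripper_width'],s['time_s'])
for n in ['scene','top']:
    p=viewer.capture(n); cv2.imwrite(f'pics/{n}0.png',p['image'][:,:,::-1])
    print(n,p['fx'],p['fy'],p['cx'],p['cy'],p['dist'],np.round(p['R'],4).tolist(),np.round(p['t'],4).tolist())
    for k in ['ring_large','tube_core','ring_small','e_core','insert_large','insert_tube','insert_small','insert_e','broken_ring','wound_choke']:
        print(k,[(np.round(d['uv']).tolist(),round(d['score'],2)) for d in spotter.find_in(k,p)][:4])
p=viewer.capture('wrist');print(np.round(p['mount'],4).tolist(),p['fx'])
E
```

```text
pics
[ 0.16164962 -0.60317086  0.24045056] [[-0.001, -0.259, 0.966], [0.002, 0.966, 0.259], [-1.0, 0.002, -0.0]] 1.0002804848065268 0.0
scene 486.868341991796 486.868341991796 326.5956445064985 199.81589783885676 [-0.13609294  0.          0.          0.          0.        ] [[-0.4113, 0.9113, -0.0172], [0.6043, 0.2585, -0.7537], [-0.6824, -0.3204, -0.657]] [0.2544, -0.2624, 1.2526]
ring_large [([293.0, 243.0], 0.6)]
tube_core [([291.0, 228.0], 0.73)]
ring_small [([290.0, 243.0], 0.58)]
e_core [([317.0, 194.0], 0.74), ([322.0, 166.0], 0.65), ([288.0, 170.0], 0.59), ([399.0, 174.0], 0.59)]
insert_large [([444.0, 250.0], 0.81), ([314.0, 192.0], 0.17)]
insert_tube [([372.0, 269.0], 0.57)]
insert_small [([395.0, 229.0], 0.83)]
insert_e [([423.0, 290.0], 0.86)]
broken_ring [([193.0, 208.0], 0.62)]
wound_choke [([255.0, 199.0], 0.55), ([217.0, 162.0], 0.5)]
top 382.1611344846905 382.1611344846905 321.34719432958855 199.68043912567705 [-0.04827932  0.          0.          0.          0.        ] [[-0.023, -0.9997, -0.0026], [-0.9968, 0.0231, -0.0767], [0.0767, 0.0009, -0.9971]] [-0.0223, 0.4995, 0.8929]
ring_large [([337.0, 151.0], 0.85)]
tube_core []
ring_small [([442.0, 217.0], 0.65)]
e_core [([384.0, 230.0], 0.65), ([292.0, 266.0], 0.61)]
insert_large [([231.0, 198.0], 0.85)]
insert_tube [([277.0, 160.0], 0.62)]
insert_small [([272.0, 196.0], 0.9)]
insert_e [([243.0, 158.0], 0.91), ([347.0, 217.0], 0.4)]
broken_ring [([429.0, 166.0], 0.6)]
wound_choke [([390.0, 184.0], 0.79)]
[[-0.0013, -0.2512, 0.9679, -0.1434], [1.0, -0.0013, 0.001, -0.0015], [0.001, 0.9679, 0.2512, -0.0682], [0.0, 0.0, 0.0, 1.0]] 280.35277757977457
```

Run:
```python
import cv2
a=cv2.imread('pics/top0.png');b=cv2.imread('pics/scene0.png')
cv2.imwrite('pics/t1.png',cv2.resize(a[120:300,200:480],None,fx=2.8,fy=2.8,interpolation=cv2.INTER_CUBIC))
cv2.imwrite('pics/s1.png',cv2.resize(b[130:320,170:490],None,fx=2.5,fy=2.5,interpolation=cv2.INTER_CUBIC))
```

```text
(no output)
```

View pics/t1.png

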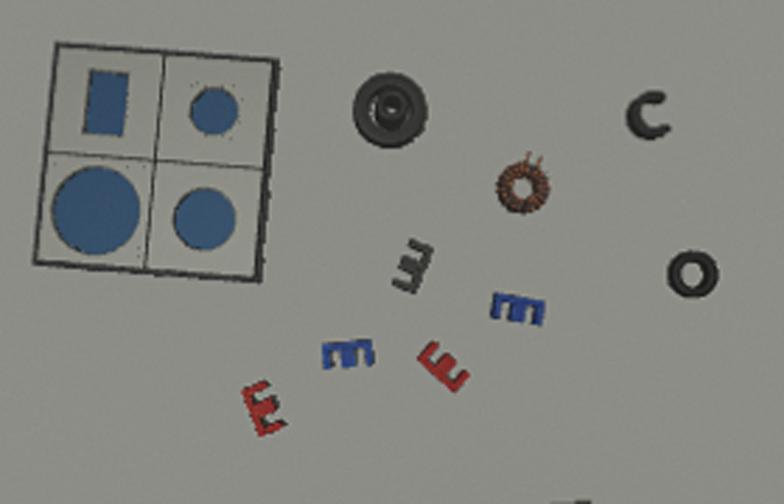

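View pics/s1.png

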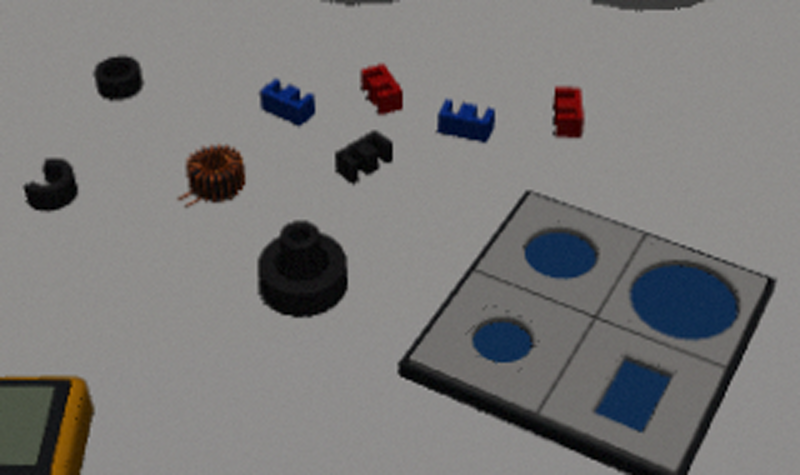

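Top view: the tray is at the left, with blue recesses at crop (105,103) E, (214,110) tube, (96,210) large and (205,218) small. The large ring with the tube is at full-image px (339,159).
- **Small rings:** the candidates are the ring at (447,218), closed and dark, the C at (432,161), which is broken, and the choke at (387,187), which is copper. The closed ring at (447,218) fits.
- **E cores:** there is a dark grey one at (347,215), plus blue and red look-alikes. The grey one fits.

The two enlarged crops above confirm both choices.

```bash
cat > h.py <<'E'
from station import r, viewer, job, spotter
import cv2, numpy as np
from scipy.optimize import least_squares
def wcam(p,s):
    T=np.eye(4);T[:3,:3]=s['ee_rot'];T[:3,3]=s['tcp_pos']
    I=np.linalg.inv(T@np.array(p['mount'])); p['R']=I[:3,:3];p['t']=I[:3,3]; return p
def K(p): return np.array([[p['fx'],0,p['cx']],[0,p['fy'],p['cy']],[0,0,1.]])
def proj(p,X):
    return cv2.projectPoints(np.float64(X).reshape(-1,3),cv2.Rodrigues(np.array(p['R']))[0],np.array(p['t'],float),K(p),np.array(p['dist'],float))[0].reshape(-1,2)
a=np.linspace(0,2*np.pi,72,endpoint=False)
def circ(x,y,z,rad): return np.c_[x+rad*np.cos(a),y+rad*np.sin(a),0*a+z]
def rect(x,y,z,l,w,th):
    P=np.array([[l,w],[-l,w],[-l,-w],[l,-w]])/2; c,s=np.cos(th),np.sin(th)
    return np.c_[P@np.array([[c,s],[-s,c]])+[x,y],np.full(4,z)]
def hull(P): return cv2.convexHull(np.float32(P))
def cen(P):
    m=cv2.moments(np.float32(P)); return np.array([m['m10'],m['m01']])/m['m00']
def inter(A,B): return cv2.intersectConvexConvex(hull(A),hull(B))[1]
def dark(im,uv,thr=75,rad=60):
    h=im.astype(int); m=((h.max(2)<thr)&(h.max(2)-h.min(2)<25)).astype(np.uint8)
    n,l,st,c=cv2.connectedComponentsWithStats(m); k=[i for i in range(1,n) if st[i,4]>25]
    i=min(k,key=lambda i:np.hypot(*(c[i]-uv))); return (l==i).astype(np.uint8)
def mhull(m):
    c=max(cv2.findContours(m,0,1)[0],key=cv2.contourArea)
    return cv2.convexHull(np.vstack([c.reshape(-1,2)+d for d in [(-.5,-.5),(.5,.5),(.5,-.5),(-.5,.5)]]).astype(np.float32))
def blues(im):
    h=im.astype(int); m=((h[...,2]-h[...,0]>35)&(h[...,1]>h[...,0]+10)).astype(np.uint8)
    n,l,st,c=cv2.connectedComponentsWithStats(m); return [(c[i],st[i,4]) for i in range(1,n) if st[i,4]>150]
E
python3 - <<'E'
from h import *
ps=[viewer.capture('top'),viewer.capture('scene')]
for nm,uvs,rad,h in [('small',[(447,218),(217,161)],.02,.02),('E',[(347,215),(316,193)],None,.02),('large',[(339,159),(291,238)],.0315,.025)]:
    ms=[mhull(dark(p['image'],u)) for p,u in zip(ps,uvs)]
    print(nm,[cv2.contourArea(m) for m in ms],[cen(m).round(1).tolist() for m in ms])
    def f(q,full=False):
        o=[]
        for p,m in zip(ps,ms):
            P=np.vstack([circ(q[0],q[1],q[2],rad),circ(q[0],q[1],q[2]+h,rad)]) if rad else np.vstack([rect(q[0],q[1],q[2]+z,.042,.021,q[3]) for z in (0,h)])
            if nm=='large': P=np.vstack([P,circ(q[0],q[1],q[2]+.05,.014)])
            H=hull(proj(p,P)); o+=list(cen(H)-cen(m))
            if rad is None:
                for A,s in((H,1),(m,-1)):
                    M=cv2.moments(A); v=np.array([M['mu20'],M['mu11'],M['mu02']])/M['m00']*.3
                    o+=list(v*s) if s>0 else []
                    if s<0: o[-3:]=list(np.array(o[-3:])-v)
        return np.array(o)
    for th in ([0,.7,1.4,2.1] if rad is None else [0]):
        R=least_squares(f,[.5,0,0]+([th] if rad is None else []),x_scale=.01,diff_step=1e-3)
        print(R.x.round(4),np.degrees(R.x[3:]),R.fun.round(2))
for p in ps: print([(c.round(1).tolist(),n) for c,n in blues(p['image'])])
E
```

```text
small [239.5, 284.0] [[447.0, 217.5], [217.0, 160.9]]
[ 0.4496 -0.3363 -0.0011] [] [ 0.17 -0.1   0.18  0.03]
E [185.0, 336.5] [[346.9, 214.9], [315.0, 192.6]]
[ 0.4616 -0.095  -0.0016 -0.4215] [-24.14879524] [ 0.3  -0.15 -0.45 -0.25  0.1   0.27  0.01 -0.07  0.02 -0.32]
[ 0.4617 -0.095  -0.0016 -0.4217] [-24.15960458] [ 0.3  -0.15 -0.45 -0.25  0.1   0.27  0.01 -0.07  0.02 -0.32]
[ 0.4617 -0.095  -0.0016 -0.4214] [-24.14728409] [ 0.3  -0.15 -0.45 -0.25  0.1   0.27  0.01 -0.07  0.02 -0.32]
[ 4.6160e-01 -9.5000e-02 -1.6000e-03  5.8617e+00] [335.85330472] [ 0.3  -0.15 -0.45 -0.25  0.1   0.27  0.01 -0.07  0.02 -0.32]
large [579.0, 1112.0] [[338.7, 159.1], [290.5, 238.3]]
[ 0.5971 -0.0789 -0.0012] [] [ 0.4  -0.2   0.33  0.02]
[([237.9, 156.9], np.int32(263)), ([276.2, 159.6], np.int32(189)), ([234.2, 194.8], np.int32(712)), ([272.8, 197.9], np.int32(341))]
[([285.0, 170.2], np.int32(192)), ([356.3, 177.6], np.int32(198)), ([393.6, 231.7], np.int32(393)), ([443.0, 250.5], np.int32(944)), ([370.4, 266.5], np.int32(288)), ([422.8, 288.0], np.int32(469)), ([365.3, 390.2], np.int32(705))]
```

Run:
```python
from h import *
ps=[viewer.capture('top'),viewer.capture('scene')]
obs=[[(237.9,156.9),(276.2,159.6),(234.2,194.8),(272.8,197.9)],[(422.8,288.0),(370.4,266.5),(443,250.5),(393.6,231.7)]] # E,tube,large,small
# local layout: E(+,+) tube(+,-) large(-,+) small(-,-) (x ahead, y left)
L=np.array([[1,1],[1,-1],[-1,1],[-1,-1]])*.047
def cs(q):
    c,s=np.cos(q[2]),np.sin(q[2]); return L@np.array([[c,s],[-s,c]])+q[:2]
def f(q,eth=np.pi/2*0):
    o=[]
    for p,ob in zip(ps,obs):
        for i,(x,y) in enumerate(cs(q)):
            z1,z2=.008+q[3],.015+q[3]
            S=(lambda z:rect(x,y,z,.054,.033,q[2])) if i==0 else (lambda z:circ(x,y,z,[0,.02,.0375,.026][i]))
            o+=list(cen(inter(proj(p,S(z1)),proj(p,S(z2))))-ob[i])
    return np.array(o)
R=least_squares(f,[.55,.17,0,0],x_scale=.01,diff_step=1e-3)
print(R.x.round(4),np.degrees(R.x[2]),R.fun.round(2).reshape(2,4,2).tolist());print(cs(R.x).round(4).tolist())
```

```text
[ 0.5583  0.1246 -0.1007 -0.001 ] -5.767467107791283 [[[0.27, -0.3], [0.28, -0.16], [0.34, 0.07], [0.31, -0.06]], [[0.14, -0.13], [0.32, -0.07], [0.21, 0.03], [0.23, 0.15]]]
[[0.6097, 0.1666], [0.6003, 0.0731], [0.5162, 0.1761], [0.5068, 0.0826]]
```

play_rows(commands=[{"fingers":-1,"tx":0.0133,"ty":0.1312,"tz":0.1853,"ax":0,"ay":0,"az":0},{"fingers":-1,"tx":0.0133,"ty":0.1312,"tz":0.1853,"ax":0,"ay":0,"az":0},{"fingers":-1,"tx":0.0133,"ty":0.1312,"tz":0.1853,"ax":0,"ay":0,"az":0},{"fingers":-1,"tx":0.0133,"ty":0.1312,"tz":0.1853,"ax":0,"ay":0,"az":0},{"fingers":-1,"tx":0.0133,"ty":0.1312,"tz":0.1853,"ax":0,"ay":0,"az":0}])

```text
time_s: 1.77
tcp_pos: [0.2733, -0.4686, 0.2315]
ee_rot: [[0.001, -0.264, 0.965], [0.001, 0.965, 0.264], [-1.0, 0.001, 0.001]]
wrist_force: [-1.3, -0.8, -0.7]
gripper_width: 0.998
```

play_rows(commands=[{"fingers":-1,"tx":0.0133,"ty":0.1312,"tz":0.1853,"ax":0,"ay":0,"az":0},{"fingers":-1,"tx":0.0133,"ty":0.1312,"tz":0.1853,"ax":0,"ay":0,"az":0},{"fingers":-1,"tx":0.0133,"ty":0.1312,"tz":0.1853,"ax":0,"ay":0,"az":0},{"fingers":-1,"tx":0.0133,"ty":0.1312,"tz":0.1853,"ax":0,"ay":0,"az":0},{"fingers":-1,"tx":0.0133,"ty":0.1312,"tz":0.1853,"ax":0,"ay":0,"az":0}])

```text
time_s: 2.18
tcp_pos: [0.3824, -0.338, 0.2216]
ee_rot: [[0.001, -0.264, 0.964], [0.0, 0.964, 0.264], [-1.0, -0.0, 0.001]]
wrist_force: [0.1, 0.2, -0.0]
gripper_width: 0.999
```

play_rows(commands=[{"fingers":-1,"tx":0.0133,"ty":0.1312,"tz":0.1853,"ax":0,"ay":0,"az":0},{"fingers":-1,"tx":0.0133,"ty":0.1312,"tz":0.1853,"ax":0,"ay":0,"az":0},{"fingers":-1,"tx":0.0133,"ty":0.1312,"tz":0.1853,"ax":0,"ay":0,"az":0},{"fingers":-1,"tx":0.0133,"ty":0.1312,"tz":0.1853,"ax":0,"ay":0,"az":0},{"fingers":-1,"tx":0.0133,"ty":0.1312,"tz":0.1853,"ax":0,"ay":0,"az":0}])

```text
time_s: 2.6
tcp_pos: [0.4917, -0.2071, 0.2114]
ee_rot: [[0.002, -0.264, 0.965], [-0.0, 0.965, 0.264], [-1.0, -0.0, 0.002]]
wrist_force: [0.1, -0.9, 0.6]
gripper_width: 0.999
```

play_rows(commands=[{"fingers":-1,"tx":0.0133,"ty":0.1312,"tz":0.1853,"ax":0,"ay":0,"az":0},{"fingers":-1,"tx":0.0133,"ty":0.1312,"tz":0.1853,"ax":0,"ay":0,"az":0},{"fingers":-1,"tx":0.0133,"ty":0.1312,"tz":0.1853,"ax":0,"ay":0,"az":0},{"fingers":-1,"tx":0.0133,"ty":0.1312,"tz":0.1853,"ax":0,"ay":0,"az":0},{"fingers":-1,"tx":0.0133,"ty":0.1312,"tz":0.1853,"ax":0,"ay":0,"az":0}])

```text
time_s: 3.02
tcp_pos: [0.6006, -0.0757, 0.2008]
ee_rot: [[0.002, -0.263, 0.965], [0.0, 0.965, 0.263], [-1.0, -0.0, 0.002]]
wrist_force: [-0.2, 0.2, -0.2]
gripper_width: 1.001
```

```bash
cat >> h.py <<'E'
def delta(tgt,jaw=None,s=None):
    "normalised tool shift and turn from the measured pose to tgt (m) with jaw axis angle jaw (deg), tool straight down"
    s=s or r.sense(); R=np.array(s['ee_rot']); d=R.T@(np.array(tgt)-s['tcp_pos'])/.75
    y=np.degrees(np.arctan2(R[1,1],R[0,1])); j=y if jaw is None else jaw
    w=0 if jaw is None else -np.radians((jaw-y+90)%180-90)/np.pi
    print('pos',np.round(s['tcp_pos'],4),'jaw',round(y,1),'t',round(s['time_s'],2),'w',round(s['gripper_width']*87,1),'F',np.round(s['wrist_force'],1),'| txyz',d.round(4),'ax',round(w,4),'J6',round(s['joints'][5]))
E
python3 - <<'E'
from h import *
delta([.597,-.079,.2])
s=r.sense(); p=wcam(viewer.capture('wrist'),s); im=p['image'].copy()
for z in(.025,.05):
  for q in proj(p,[[.5971,-.0789,z]]): cv2.circle(im,tuple(int(v) for v in q),3,(255,0,0) if z<.03 else (0,255,0),-1)
print(proj(p,[[.5971,-.0789,.05]]))
cv2.imwrite('pics/w1.png',im[:,:,::-1]); np.save('w1.npy',p['image'])
E
```

```text
pos [ 0.6006 -0.0757  0.2008] jaw 105.3 t 3.02 w 87.1 F [-0.2  0.2 -0.2] | txyz [ 0.001  -0.0029 -0.0058] ax 0 J6 -83
[[322.87994486 188.28608825]]
```

View pics/w1.png

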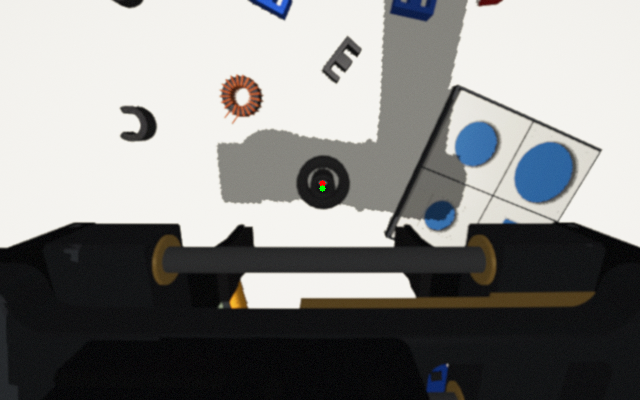

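Wrist view: the ring and tube are at px (322,182), on the predicted marks. The broken C is at (140,123), the choke at (241,96) and the grey E at (342,60). I'll enlarge this to see where the tube sits in the ring.

Run:
```python
import cv2,numpy as np
im=np.load('w1.npy')[145:220,285:360].astype(float)
im=np.clip((im/140)**.6*255,0,255).astype(np.uint8)
cv2.imwrite('pics/w1c.png',cv2.resize(im[:,:,::-1],None,fx=7,fy=7,interpolation=cv2.INTER_CUBIC))
```

```text
(no output)
```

View pics/w1c.png

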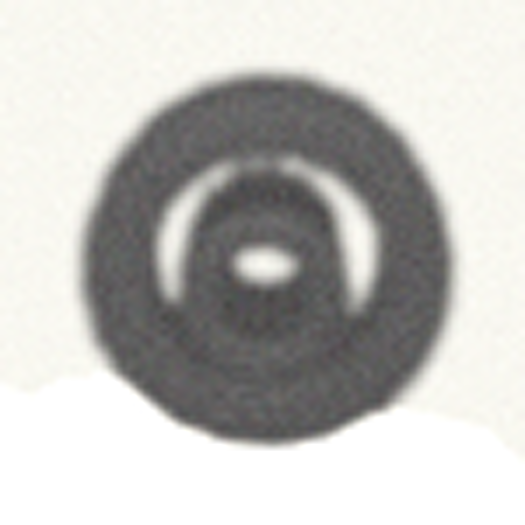

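Run:
```python
from h import *
s=r.sense(); p=wcam(viewer.capture('wrist'),s)
f=lambda q:cen(inter(proj(p,circ(q[0],q[1],.05,.007)),proj(p,circ(q[0],q[1],0,.007))))-[322.7,182.4]
R=least_squares(f,[.597,-.079],x_scale=.01,diff_step=1e-3);print('tube',R.x,R.fun)
m=mhull(dark(p['image'],(322,182),thr=130))
g=lambda q:cen(hull(proj(p,np.vstack([circ(*q,0,.0315),circ(*q,.025,.0315)]))))-cen(m)
R2=least_squares(g,[.597,-.079],x_scale=.01,diff_step=1e-3);print('ring',R2.x,R2.fun,cv2.contourArea(m))
delta([*R.x,.052])
```

```text
tube [ 0.5939914  -0.08081258] [ 4.95647953e-07 -2.92529165e-07]
ring [ 0.5960558 -0.0792244] [ 1.13690936e-06 -6.37828350e-08] 2501.5
pos [ 0.5976 -0.0786  0.2009] jaw 105.1 t 3.12 w 87.1 F [-0.7  0.1 -0.5] | txyz [ 0.1985 -0.0017 -0.0052] ax 0 J6 -83
```

play_rows(commands=[{"fingers":-1,"tx":0.1,"ty":0.001,"tz":-0.0005,"ax":0,"ay":0,"az":0},{"fingers":-1,"tx":0.1,"ty":0.001,"tz":-0.0005,"ax":0,"ay":0,"az":0},{"fingers":-1,"tx":0.15,"ty":0.001,"tz":-0.0005,"ax":0,"ay":0,"az":0},{"fingers":-1,"tx":0.2,"ty":0.001,"tz":-0.0005,"ax":0,"ay":0,"az":0},{"fingers":-1,"tx":0.2,"ty":0.001,"tz":-0.0005,"ax":0,"ay":0,"az":0}])

```text
time_s: 3.53
tcp_pos: [0.5898, -0.0808, 0.0446]
ee_rot: [[-0.016, -0.255, 0.967], [-0.0, 0.967, 0.255], [-1.0, 0.004, -0.015]]
wrist_force: [-1.4, -0.7, -1.3]
gripper_width: 1.0
```

play_rows(commands=[{"fingers":-1,"tx":0,"ty":0,"tz":0,"ax":0,"ay":0,"az":0},{"fingers":1,"tx":0,"ty":0,"tz":0,"ax":0,"ay":0,"az":0},{"fingers":1,"tx":0,"ty":0,"tz":0,"ax":0,"ay":0,"az":0},{"fingers":1,"tx":0,"ty":0,"tz":0,"ax":0,"ay":0,"az":0},{"fingers":1,"tx":0,"ty":0,"tz":0,"ax":0,"ay":0,"az":0}])

```text
time_s: 3.95
tcp_pos: [0.5974, -0.079, 0.0539]
ee_rot: [[0.004, -0.259, 0.966], [0.0, 0.966, 0.259], [-1.0, -0.001, 0.004]]
wrist_force: [-0.6, 0.9, 0.6]
gripper_width: 0.782
```

play_rows(commands=[{"fingers":1,"tx":0,"ty":0,"tz":0,"ax":0,"ay":0,"az":0},{"fingers":1,"tx":0,"ty":0,"tz":0,"ax":0,"ay":0,"az":0},{"fingers":1,"tx":0,"ty":0,"tz":0,"ax":0,"ay":0,"az":0},{"fingers":1,"tx":0,"ty":0,"tz":0,"ax":0,"ay":0,"az":0}])

```text
time_s: 4.28
tcp_pos: [0.5963, -0.0789, 0.0518]
ee_rot: [[0.0, -0.259, 0.966], [0.0, 0.966, 0.259], [-1.0, -0.0, 0.0]]
wrist_force: [-0.4, 0.4, 0.0]
gripper_width: 0.477
```

play_rows(commands=[{"fingers":1,"tx":0,"ty":0,"tz":0,"ax":0,"ay":0,"az":0},{"fingers":1,"tx":0,"ty":0,"tz":0,"ax":0,"ay":0,"az":0},{"fingers":1,"tx":0,"ty":0,"tz":0,"ax":0,"ay":0,"az":0},{"fingers":1,"tx":0,"ty":0,"tz":0,"ax":0,"ay":0,"az":0},{"fingers":1,"tx":0,"ty":0,"tz":0,"ax":0,"ay":0,"az":0}])

```text
time_s: 4.7
tcp_pos: [0.5963, -0.0789, 0.0515]
ee_rot: [[-0.0, -0.259, 0.966], [0.0, 0.966, 0.259], [-1.0, 0.0, -0.0]]
wrist_force: [-0.9, 0.4, 0.2]
gripper_width: 0.305
```

play_rows(commands=[{"fingers":1,"tx":-0.007,"ty":0,"tz":0,"ax":0,"ay":0,"az":0},{"fingers":1,"tx":-0.025,"ty":0,"tz":0,"ax":0,"ay":0,"az":0},{"fingers":1,"tx":-0.05,"ty":0,"tz":0,"ax":0,"ay":0,"az":0},{"fingers":1,"tx":-0.075,"ty":0,"tz":0,"ax":0,"ay":0,"az":0},{"fingers":1,"tx":-0.09,"ty":0,"tz":0,"ax":0,"ay":0,"az":0}])

```text
time_s: 5.12
tcp_pos: [0.5971, -0.0791, 0.1213]
ee_rot: [[0.003, -0.259, 0.966], [-0.0, 0.966, 0.259], [-1.0, -0.001, 0.002]]
wrist_force: [0.5, -0.5, -0.5]
gripper_width: 0.309
```

Run:
```python
from h import *
delta([.6003,.0731,.12])
s=r.sense(); p=wcam(viewer.capture('wrist'),s)
cv2.imwrite('pics/w2.png',p['image'][:,:,::-1])
```

```text
pos [ 0.5971 -0.0791  0.1213] jaw 105.0 t 5.12 w 26.9 F [ 0.5 -0.5 -0.5] | txyz [0.0017 0.1948 0.0567] ax 0 J6 -83
```

View pics/w2.png

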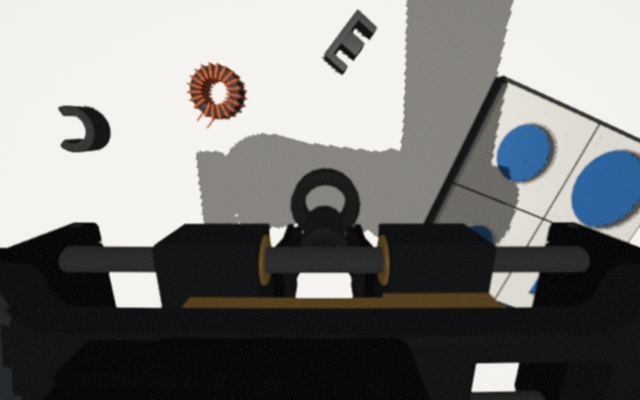

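The tube is held and the ring stayed on the bench. Next it goes to the tube recess.

play_rows(commands=[{"fingers":1,"tx":0,"ty":0.03,"tz":0.009,"ax":0,"ay":0,"az":0},{"fingers":1,"tx":0,"ty":0.075,"tz":0.022,"ax":0,"ay":0,"az":0},{"fingers":1,"tx":0,"ty":0.125,"tz":0.037,"ax":0,"ay":0,"az":0},{"fingers":1,"tx":0,"ty":0.17,"tz":0.05,"ax":0,"ay":0,"az":0},{"fingers":1,"tx":0,"ty":0.1944,"tz":0.0576,"ax":0,"ay":0,"az":0}])

```text
time_s: 5.58
tcp_pos: [0.6, 0.0761, 0.1186]
ee_rot: [[-0.0, -0.261, 0.965], [0.0, 0.965, 0.261], [-1.0, 0.0, -0.0]]
wrist_force: [1.1, -0.3, -0.9]
gripper_width: 0.309
```

play_rows(commands=[{"fingers":1,"tx":0,"ty":0,"tz":0,"ax":0,"ay":0,"az":0},{"fingers":1,"tx":0,"ty":0,"tz":0,"ax":0,"ay":0,"az":0},{"fingers":1,"tx":0,"ty":0,"tz":0,"ax":0,"ay":0,"az":0},{"fingers":1,"tx":0.015,"ty":0,"tz":0,"ax":0,"ay":0,"az":0},{"fingers":1,"tx":0.035,"ty":0,"tz":0,"ax":0,"ay":0,"az":0}])

```text
time_s: 6.0
tcp_pos: [0.6011, 0.0721, 0.0933]
ee_rot: [[0.003, -0.257, 0.966], [0.001, 0.966, 0.257], [-1.0, 0.0, 0.003]]
wrist_force: [-0.2, 0.1, -1.1]
gripper_width: 0.311
```

Run:
```python
from h import *
delta([.6003,.0731,.06])
s=r.sense(); p=viewer.capture('scene'); im=p['image'][200:310,320:480]
cv2.imwrite('pics/s2.png',cv2.resize(im[:,:,::-1],None,fx=4,fy=4,interpolation=cv2.INTER_CUBIC))
```

```text
pos [0.6011 0.0721 0.0933] jaw 104.9 t 6.0 w 27.0 F [-0.2  0.1 -1.1] | txyz [ 0.0444  0.0015 -0.0008] ax 0 J6 -97
```

View pics/s2.png

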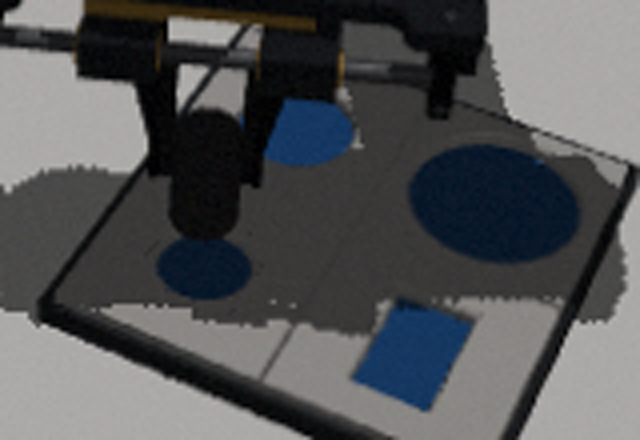

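play_rows(commands=[{"fingers":1,"tx":0.015,"ty":0,"tz":0,"ax":0,"ay":0,"az":0},{"fingers":1,"tx":0.027,"ty":0,"tz":0,"ax":0,"ay":0,"az":0},{"fingers":1,"tx":0.036,"ty":0,"tz":0,"ax":0,"ay":0,"az":0},{"fingers":1,"tx":0.041,"ty":0,"tz":0,"ax":0,"ay":0,"az":0},{"fingers":1,"tx":0.043,"ty":0,"tz":0,"ax":0,"ay":0,"az":0}])

```text
time_s: 6.47
tcp_pos: [0.6, 0.0727, 0.0597]
ee_rot: [[-0.001, -0.258, 0.966], [-0.0, 0.966, 0.258], [-1.0, -0.0, -0.001]]
wrist_force: [0.2, 0.1, -0.6]
gripper_width: 0.308
```

play_rows(commands=[{"fingers":1,"tx":0,"ty":0,"tz":0,"ax":0,"ay":0,"az":0},{"fingers":1,"tx":0,"ty":0,"tz":0,"ax":0,"ay":0,"az":0}])

```text
time_s: 6.63
tcp_pos: [0.6006, 0.0731, 0.061]
ee_rot: [[0.001, -0.259, 0.966], [0.0, 0.966, 0.259], [-1.0, -0.0, 0.001]]
wrist_force: [0.1, -0.3, -0.7]
gripper_width: 0.31
```

play_rows(commands=[{"fingers":1,"tx":0.0013,"ty":0,"tz":0,"ax":0,"ay":0,"az":0},{"fingers":1,"tx":0.0013,"ty":0,"tz":0,"ax":0,"ay":0,"az":0},{"fingers":-0.2,"tx":0.0013,"ty":0,"tz":0,"ax":0,"ay":0,"az":0},{"fingers":-1,"tx":0.0013,"ty":0,"tz":0,"ax":0,"ay":0,"az":0},{"fingers":-1,"tx":0.0013,"ty":0,"tz":0,"ax":0,"ay":0,"az":0}])

```text
time_s: 7.05
tcp_pos: [0.6006, 0.0731, 0.0601]
ee_rot: [[0.001, -0.259, 0.966], [0.0, 0.966, 0.259], [-1.0, -0.0, 0.001]]
wrist_force: [0.5, 0.1, 0.2]
gripper_width: 0.455
```

play_rows(commands=[{"fingers":-1,"tx":0,"ty":0,"tz":0,"ax":0,"ay":0,"az":0},{"fingers":-1,"tx":-0.02,"ty":0,"tz":0,"ax":0,"ay":0,"az":0},{"fingers":-1,"tx":-0.055,"ty":0,"tz":0,"ax":0,"ay":0,"az":0},{"fingers":-1,"tx":-0.085,"ty":0,"tz":0,"ax":0,"ay":0,"az":0},{"fingers":-1,"tx":-0.1,"ty":0,"tz":0,"ax":0,"ay":0,"az":0}])

```text
time_s: 7.47
tcp_pos: [0.6018, 0.0734, 0.1378]
ee_rot: [[0.005, -0.259, 0.966], [0.001, 0.966, 0.259], [-1.0, -0.0, 0.005]]
wrist_force: [1.1, 0.9, 0.9]
gripper_width: 0.834
```

play_rows(commands=[{"fingers":-1,"tx":0,"ty":-0.035,"tz":-0.01,"ax":0,"ay":0,"az":0},{"fingers":-1,"tx":0,"ty":-0.08,"tz":-0.023,"ax":0,"ay":0,"az":0},{"fingers":-1,"tx":0,"ty":-0.13,"tz":-0.037,"ax":0,"ay":0,"az":0},{"fingers":-1,"tx":0,"ty":-0.175,"tz":-0.05,"ax":0,"ay":0,"az":0},{"fingers":-1,"tx":0,"ty":-0.1945,"tz":-0.057,"ax":0,"ay":0,"az":0}])

```text
time_s: 7.88
tcp_pos: [0.596, -0.0822, 0.1343]
ee_rot: [[-0.001, -0.256, 0.967], [-0.0, 0.967, 0.256], [-1.0, -0.0, -0.001]]
wrist_force: [0.0, 0.1, 0.7]
gripper_width: 0.996
```

play_rows(commands=[{"fingers":-1,"tx":0,"ty":0,"tz":0,"ax":0,"ay":0,"az":0},{"fingers":-1,"tx":0,"ty":0,"tz":0,"ax":0,"ay":0,"az":0},{"fingers":-1,"tx":0,"ty":0,"tz":0,"ax":0,"ay":0,"az":0}])

```text
time_s: 8.13
tcp_pos: [0.5967, -0.0785, 0.1344]
ee_rot: [[-0.0, -0.259, 0.966], [0.0, 0.966, 0.259], [-1.0, 0.0, -0.0]]
wrist_force: [0.5, -0.5, -0.4]
gripper_width: 1.0
```

Run:
```python
from h import *
s=r.sense(); p=wcam(viewer.capture('wrist'),s)
uv=proj(p,[[.5966,-.079,.012]])[0]
m=mhull(dark(p['image'],uv,thr=130))
g=lambda q:cen(hull(proj(p,np.vstack([circ(*q,0,.0315),circ(*q,.025,.0315)]))))-cen(m)
R2=least_squares(g,[.597,-.079],x_scale=.01,diff_step=1e-3);print('ring',R2.x,uv,cen(m),cv2.contourArea(m))
delta([.5966,-.079,.029])
p=viewer.capture('scene'); im=p['image'][195:315,240:480]
cv2.imwrite('pics/s3.png',cv2.resize(im[:,:,::-1],None,fx=3,fy=3,interpolation=cv2.INTER_CUBIC))
```

```text
ring [ 0.59608136 -0.07945986] [324.41216286 198.65530241] [324.11389073 199.06474231] 3767.5
pos [ 0.5969 -0.078   0.1345] jaw 105.1 t 8.18 w 86.9 F [0.8 0.4 0.5] | txyz [ 0.1407 -0.0012 -0.0007] ax 0 J6 -83
```

View pics/s3.png

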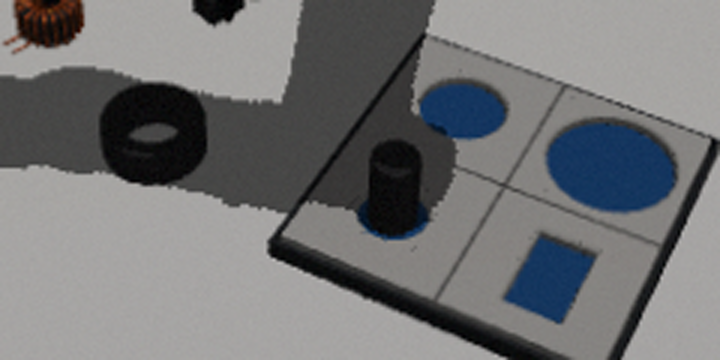

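The tube stands upright in its recess, at px (392,190) in the crop. The bare ring is at (153,133), and the wrist view puts it at (0.596,-0.079). Gripping the ring next.

play_rows(commands=[{"fingers":-1,"tx":0.04,"ty":-0.0014,"tz":-0.001,"ax":0,"ay":0,"az":0},{"fingers":-1,"tx":0.085,"ty":-0.0014,"tz":-0.001,"ax":0,"ay":0,"az":0},{"fingers":-1,"tx":0.118,"ty":-0.0014,"tz":-0.001,"ax":0,"ay":0,"az":0},{"fingers":-1,"tx":0.135,"ty":-0.0014,"tz":-0.001,"ax":0,"ay":0,"az":0},{"fingers":-1,"tx":0.1407,"ty":-0.0014,"tz":-0.001,"ax":0,"ay":0,"az":0}])

```text
time_s: 8.65
tcp_pos: [0.5946, -0.079, 0.0262]
ee_rot: [[-0.005, -0.26, 0.966], [-0.0, 0.966, 0.26], [-1.0, 0.001, -0.005]]
wrist_force: [-0.5, -0.6, -0.1]
gripper_width: 1.0
```

play_rows(commands=[{"fingers":1,"tx":0,"ty":0,"tz":0,"ax":0,"ay":0,"az":0},{"fingers":1,"tx":0,"ty":0,"tz":0,"ax":0,"ay":0,"az":0},{"fingers":1,"tx":0,"ty":0,"tz":0,"ax":0,"ay":0,"az":0},{"fingers":1,"tx":0,"ty":0,"tz":0,"ax":0,"ay":0,"az":0},{"fingers":1,"tx":0,"ty":0,"tz":0,"ax":0,"ay":0,"az":0}])

```text
time_s: 9.07
tcp_pos: [0.5971, -0.0797, 0.0305]
ee_rot: [[0.003, -0.259, 0.966], [0.001, 0.966, 0.259], [-1.0, -0.0, 0.003]]
wrist_force: [-1.7, 3.1, 4.8]
gripper_width: 0.707
```

play_rows(commands=[{"fingers":1,"tx":0,"ty":0,"tz":0,"ax":0,"ay":0,"az":0},{"fingers":1,"tx":0,"ty":0,"tz":0,"ax":0,"ay":0,"az":0}])

```text
time_s: 9.23
tcp_pos: [0.5971, -0.0797, 0.0305]
ee_rot: [[0.002, -0.259, 0.966], [0.0, 0.966, 0.259], [-1.0, -0.0, 0.002]]
wrist_force: [-1.0, 2.6, 5.3]
gripper_width: 0.706
```

play_rows(commands=[{"fingers":1,"tx":-0.01,"ty":0,"tz":0,"ax":0,"ay":0,"az":0},{"fingers":1,"tx":-0.035,"ty":0,"tz":0,"ax":0,"ay":0,"az":0},{"fingers":1,"tx":-0.07,"ty":0,"tz":0,"ax":0,"ay":0,"az":0},{"fingers":1,"tx":-0.105,"ty":0,"tz":0,"ax":0,"ay":0,"az":0},{"fingers":1,"tx":-0.12,"ty":0,"tz":0,"ax":0,"ay":0,"az":0}])

```text
time_s: 9.65
tcp_pos: [0.5976, -0.0805, 0.1224]
ee_rot: [[0.004, -0.259, 0.966], [-0.0, 0.966, 0.259], [-1.0, -0.002, 0.004]]
wrist_force: [0.6, -0.4, -2.2]
gripper_width: 0.703
```

Run:
```python
from h import *
p=viewer.capture('wrist')
delta([.5162,.1761,.119])
```

```text
pos [ 0.5983 -0.0804  0.1236] jaw 105.0 t 9.7 w 61.7 F [-0.3 -0.7 -0.9] | txyz [ 0.0052  0.3588 -0.0171] ax 0 J6 -83
```

play_rows(commands=[{"fingers":1,"tx":0,"ty":0.03,"tz":-0.001,"ax":0,"ay":0,"az":0},{"fingers":1,"tx":0,"ty":0.075,"tz":-0.003,"ax":0,"ay":0,"az":0},{"fingers":1,"tx":0,"ty":0.125,"tz":-0.005,"ax":0,"ay":0,"az":0},{"fingers":1,"tx":0,"ty":0.175,"tz":-0.007,"ax":0,"ay":0,"az":0},{"fingers":1,"tx":0,"ty":0.225,"tz":-0.0095,"ax":0,"ay":0,"az":0}])

```text
time_s: 10.12
tcp_pos: [0.544, 0.0817, 0.1175]
ee_rot: [[-0.003, -0.257, 0.966], [-0.001, 0.966, 0.257], [-1.0, -0.0, -0.003]]
wrist_force: [0.4, 0.1, -2.3]
gripper_width: 0.708
```

play_rows(commands=[{"fingers":1,"tx":0,"ty":0.05,"tz":-0.002,"ax":0,"ay":0,"az":0},{"fingers":1,"tx":0,"ty":0.09,"tz":-0.004,"ax":0,"ay":0,"az":0},{"fingers":1,"tx":0,"ty":0.118,"tz":-0.005,"ax":0,"ay":0,"az":0},{"fingers":1,"tx":0,"ty":0.1315,"tz":-0.0055,"ax":0,"ay":0,"az":0},{"fingers":1,"tx":0,"ty":0.1315,"tz":-0.0055,"ax":0,"ay":0,"az":0}])

```text
time_s: 10.53
tcp_pos: [0.5151, 0.1765, 0.1179]
ee_rot: [[-0.002, -0.261, 0.965], [-0.001, 0.965, 0.261], [-1.0, -0.0, -0.002]]
wrist_force: [-0.4, -0.4, -2.7]
gripper_width: 0.708
```

play_rows(commands=[{"fingers":1,"tx":0,"ty":0,"tz":0,"ax":0,"ay":0,"az":0},{"fingers":1,"tx":0,"ty":0,"tz":0,"ax":0,"ay":0,"az":0},{"fingers":1,"tx":0.02,"ty":0,"tz":0,"ax":0,"ay":0,"az":0},{"fingers":1,"tx":0.04,"ty":0,"tz":0,"ax":0,"ay":0,"az":0},{"fingers":1,"tx":0.05,"ty":0,"tz":0,"ax":0,"ay":0,"az":0}])

```text
time_s: 10.95
tcp_pos: [0.5155, 0.1733, 0.0799]
ee_rot: [[-0.003, -0.256, 0.967], [-0.001, 0.967, 0.256], [-1.0, -0.001, -0.003]]
wrist_force: [0.1, -0.5, -3.0]
gripper_width: 0.705
```

play_rows(commands=[{"fingers":1,"tx":0,"ty":0,"tz":0,"ax":0,"ay":0,"az":0},{"fingers":1,"tx":0,"ty":0,"tz":0,"ax":0,"ay":0,"az":0},{"fingers":1,"tx":0,"ty":0,"tz":0,"ax":0,"ay":0,"az":0}])

```text
time_s: 11.2
tcp_pos: [0.517, 0.175, 0.0823]
ee_rot: [[0.001, -0.258, 0.966], [0.0, 0.966, 0.258], [-1.0, 0.0, 0.001]]
wrist_force: [0.2, 0.4, -2.5]
gripper_width: 0.712
```

Run:
```python
from h import *
delta([.5162,.1761,.0395])
p=viewer.capture('scene'); im=p['image'][195:315,330:490]
cv2.imwrite('pics/s4.png',cv2.resize(im[:,:,::-1],None,fx=4,fy=4,interpolation=cv2.INTER_CUBIC))
```

```text
pos [0.517  0.175  0.0823] jaw 105.0 t 11.2 w 61.9 F [ 0.2  0.4 -2.5] | txyz [ 0.0571  0.0017 -0.0007] ax 0 J6 -111
```

View pics/s4.png

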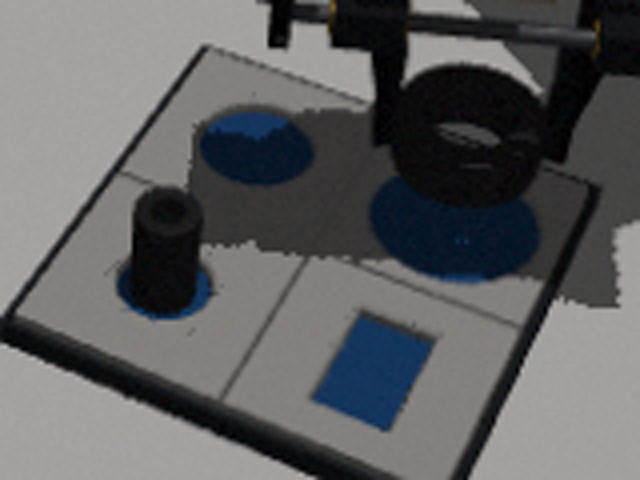

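play_rows(commands=[{"fingers":1,"tx":0.015,"ty":0.001,"tz":0,"ax":0,"ay":0,"az":0},{"fingers":1,"tx":0.032,"ty":0.001,"tz":0,"ax":0,"ay":0,"az":0},{"fingers":1,"tx":0.045,"ty":0.001,"tz":0,"ax":0,"ay":0,"az":0},{"fingers":1,"tx":0.051,"ty":0.001,"tz":0,"ax":0,"ay":0,"az":0},{"fingers":1,"tx":0.054,"ty":0.001,"tz":0,"ax":0,"ay":0,"az":0}])

```text
time_s: 11.67
tcp_pos: [0.5159, 0.1758, 0.0407]
ee_rot: [[-0.001, -0.259, 0.966], [-0.001, 0.966, 0.259], [-1.0, -0.0, -0.001]]
wrist_force: [0.4, 0.6, -1.8]
gripper_width: 0.704
```

play_rows(commands=[{"fingers":1,"tx":0,"ty":0,"tz":0,"ax":0,"ay":0,"az":0},{"fingers":1,"tx":0,"ty":0,"tz":0,"ax":0,"ay":0,"az":0},{"fingers":1,"tx":0,"ty":0,"tz":0,"ax":0,"ay":0,"az":0}])

```text
time_s: 11.92
tcp_pos: [0.5165, 0.1762, 0.0418]
ee_rot: [[0.001, -0.259, 0.966], [0.001, 0.966, 0.259], [-1.0, 0.0, 0.001]]
wrist_force: [0.3, 0.2, -1.8]
gripper_width: 0.708
```

play_rows(commands=[{"fingers":1,"tx":0.003,"ty":0,"tz":0,"ax":0,"ay":0,"az":0},{"fingers":1,"tx":0.003,"ty":0,"tz":0,"ax":0,"ay":0,"az":0},{"fingers":-0.6,"tx":0.003,"ty":0,"tz":0,"ax":0,"ay":0,"az":0},{"fingers":-1,"tx":0.003,"ty":0,"tz":0,"ax":0,"ay":0,"az":0},{"fingers":-1,"tx":0.003,"ty":0,"tz":0,"ax":0,"ay":0,"az":0}])

```text
time_s: 12.33
tcp_pos: [0.5166, 0.1762, 0.0394]
ee_rot: [[0.001, -0.259, 0.966], [0.001, 0.966, 0.259], [-1.0, 0.0, 0.001]]
wrist_force: [0.4, 0.1, -0.9]
gripper_width: 0.848
```

play_rows(commands=[{"fingers":-1,"tx":0,"ty":0,"tz":0,"ax":0,"ay":0,"az":0},{"fingers":-1,"tx":-0.02,"ty":0,"tz":0,"ax":0,"ay":0,"az":0},{"fingers":-1,"tx":-0.06,"ty":0,"tz":0,"ax":0,"ay":0,"az":0},{"fingers":-1,"tx":-0.1,"ty":0,"tz":0,"ax":0,"ay":0,"az":0},{"fingers":-1,"tx":-0.12,"ty":0,"tz":0,"ax":0,"ay":0,"az":0}])

```text
time_s: 12.75
tcp_pos: [0.5177, 0.1767, 0.1326]
ee_rot: [[0.005, -0.26, 0.966], [0.002, 0.966, 0.26], [-1.0, 0.001, 0.006]]
wrist_force: [0.1, 0.9, 0.9]
gripper_width: 0.997
```

play_rows(commands=[{"fingers":-1,"tx":-0.01,"ty":-0.03,"tz":-0.012,"ax":0,"ay":0,"az":0},{"fingers":-1,"tx":-0.01,"ty":-0.075,"tz":-0.031,"ax":0,"ay":0,"az":0},{"fingers":-1,"tx":-0.01,"ty":-0.12,"tz":-0.05,"ax":0,"ay":0,"az":0},{"fingers":-1,"tx":-0.01,"ty":-0.165,"tz":-0.068,"ax":0,"ay":0,"az":0},{"fingers":-1,"tx":-0.01,"ty":-0.21,"tz":-0.087,"ax":0,"ay":0,"az":0}])

```text
time_s: 13.17
tcp_pos: [0.4935, 0.0056, 0.1369]
ee_rot: [[0.001, -0.26, 0.966], [0.0, 0.966, 0.26], [-1.0, -0.0, 0.001]]
wrist_force: [0.8, -0.7, -0.2]
gripper_width: 1.002
```

play_rows(commands=[{"fingers":-1,"tx":0,"ty":-0.046,"tz":-0.019,"ax":0,"ay":0,"az":0},{"fingers":-1,"tx":0,"ty":-0.092,"tz":-0.038,"ax":0,"ay":0,"az":0},{"fingers":-1,"tx":0,"ty":-0.138,"tz":-0.057,"ax":0,"ay":0,"az":0},{"fingers":-1,"tx":0,"ty":-0.184,"tz":-0.076,"ax":0,"ay":0,"az":0},{"fingers":-1,"tx":0,"ty":-0.23,"tz":-0.095,"ax":0,"ay":0,"az":0}])

```text
time_s: 13.58
tcp_pos: [0.4692, -0.1799, 0.1369]
ee_rot: [[0.001, -0.259, 0.966], [-0.0, 0.966, 0.259], [-1.0, -0.0, 0.001]]
wrist_force: [0.8, -0.3, 0.5]
gripper_width: 1.001
```

play_rows(commands=[{"fingers":-1,"tx":0,"ty":-0.046,"tz":-0.019,"ax":0,"ay":0,"az":0},{"fingers":-1,"tx":0,"ty":-0.092,"tz":-0.038,"ax":0,"ay":0,"az":0},{"fingers":-1,"tx":0,"ty":-0.138,"tz":-0.057,"ax":0,"ay":0,"az":0},{"fingers":-1,"tx":0,"ty":-0.175,"tz":-0.072,"ax":0,"ay":0,"az":0},{"fingers":-1,"tx":0,"ty":-0.197,"tz":-0.081,"ax":0,"ay":0,"az":0}])

```text
time_s: 14.0
tcp_pos: [0.4486, -0.3396, 0.1365]
ee_rot: [[0.0, -0.256, 0.967], [-0.001, 0.967, 0.256], [-1.0, -0.001, 0.0]]
wrist_force: [0.3, 0.0, 0.1]
gripper_width: 0.999
```

play_rows(commands=[{"fingers":-1,"tx":0,"ty":0,"tz":0,"ax":0,"ay":0,"az":0},{"fingers":-1,"tx":0,"ty":0,"tz":0,"ax":0,"ay":0,"az":0},{"fingers":-1,"tx":0,"ty":0,"tz":0,"ax":0,"ay":0,"az":0},{"fingers":-1,"tx":0,"ty":0,"tz":0,"ax":0,"ay":0,"az":0}])

```text
time_s: 14.33
tcp_pos: [0.4493, -0.3356, 0.1365]
ee_rot: [[0.0, -0.26, 0.966], [0.0, 0.966, 0.26], [-1.0, 0.0, 0.0]]
wrist_force: [-0.2, -0.2, 0.3]
gripper_width: 1.0
```

Run:
```python
from h import *
s=r.sense(); p=wcam(viewer.capture('wrist'),s)
uv=proj(p,[[.4496,-.3363,.01]])[0]
m=mhull(dark(p['image'],uv,thr=130))
g=lambda q:cen(hull(proj(p,np.vstack([circ(*q,0,.02),circ(*q,.02,.02)]))))-cen(m)
R2=least_squares(g,[.45,-.336],x_scale=.01,diff_step=1e-3);print('ring',R2.x,uv,cen(m),cv2.contourArea(m),cv2.contourArea(hull(proj(p,np.vstack([circ(*R2.x,0,.02),circ(*R2.x,.02,.02)])))))
delta([*R2.x,.0285])
A=cv2.resize(p['image'][:,:,::-1],(560,350))
q=viewer.capture('scene')['image'][195:315,330:490]
B=cv2.resize(q[:,:,::-1],None,fx=3,fy=3)[:250]; B=np.hstack([B,np.zeros((B.shape[0],80,3),np.uint8)])
cv2.imwrite('pics/c5.png',np.vstack([A,B[:250]]))
```

```text
ring [ 0.44947635 -0.33669649] [324.15704212 197.95116909] [323.80801815 198.31270802] 1652.5 1443.7471729139797
pos [ 0.4495 -0.3355  0.1366] jaw 105.1 t 14.38 w 87.0 F [-0.1 -0.6  0.7] | txyz [ 0.1441 -0.0015 -0.0004] ax 0 J6 -55
```

View pics/c5.png

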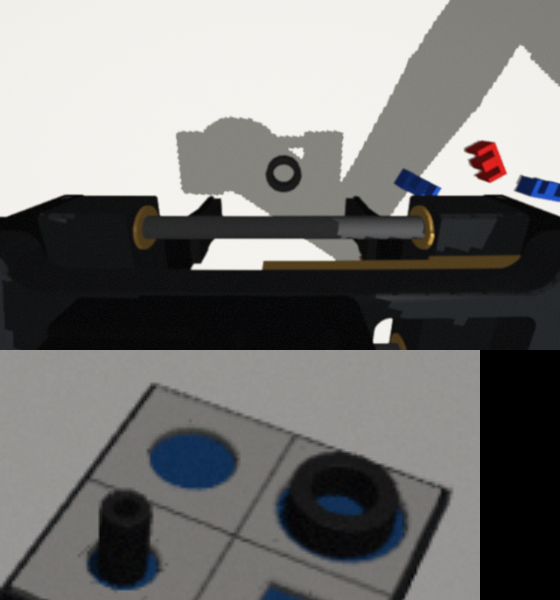

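The large ring is in its recess. The wrist view at (283,173) shows a whole, closed ring under the gripper. Gripping it.

play_rows(commands=[{"fingers":-1,"tx":0.04,"ty":-0.0015,"tz":-0.0004,"ax":0,"ay":0,"az":0},{"fingers":-1,"tx":0.085,"ty":-0.0015,"tz":-0.0004,"ax":0,"ay":0,"az":0},{"fingers":-1,"tx":0.12,"ty":-0.0015,"tz":-0.0004,"ax":0,"ay":0,"az":0},{"fingers":-1,"tx":0.138,"ty":-0.0015,"tz":-0.0004,"ax":0,"ay":0,"az":0},{"fingers":-1,"tx":0.144,"ty":-0.0015,"tz":-0.0004,"ax":0,"ay":0,"az":0}])

```text
time_s: 14.85
tcp_pos: [0.4478, -0.3362, 0.0258]
ee_rot: [[-0.005, -0.26, 0.966], [0.002, 0.966, 0.26], [-1.0, 0.003, -0.004]]
wrist_force: [-0.5, 0.8, -0.0]
gripper_width: 1.002
```

play_rows(commands=[{"fingers":1,"tx":0,"ty":0,"tz":0,"ax":0,"ay":0,"az":0},{"fingers":1,"tx":0,"ty":0,"tz":0,"ax":0,"ay":0,"az":0},{"fingers":1,"tx":0,"ty":0,"tz":0,"ax":0,"ay":0,"az":0},{"fingers":1,"tx":0,"ty":0,"tz":0,"ax":0,"ay":0,"az":0},{"fingers":1,"tx":0,"ty":0,"tz":0,"ax":0,"ay":0,"az":0}])

```text
time_s: 15.27
tcp_pos: [0.4498, -0.338, 0.0296]
ee_rot: [[0.002, -0.259, 0.966], [-0.001, 0.966, 0.259], [-1.0, -0.001, 0.002]]
wrist_force: [-0.4, -0.1, -0.1]
gripper_width: 0.709
```

play_rows(commands=[{"fingers":1,"tx":0,"ty":0,"tz":0,"ax":0,"ay":0,"az":0},{"fingers":1,"tx":0,"ty":0,"tz":0,"ax":0,"ay":0,"az":0},{"fingers":1,"tx":0,"ty":0,"tz":0,"ax":0,"ay":0,"az":0},{"fingers":1,"tx":0,"ty":0,"tz":0,"ax":0,"ay":0,"az":0}])

```text
time_s: 15.6
tcp_pos: [0.4491, -0.3377, 0.0286]
ee_rot: [[-0.0, -0.259, 0.966], [0.0, 0.966, 0.259], [-1.0, 0.0, -0.0]]
wrist_force: [-0.7, 1.4, 1.4]
gripper_width: 0.446
```

play_rows(commands=[{"fingers":1,"tx":-0.01,"ty":0,"tz":0,"ax":0,"ay":0,"az":0},{"fingers":1,"tx":-0.035,"ty":0,"tz":0,"ax":0,"ay":0,"az":0},{"fingers":1,"tx":-0.07,"ty":0,"tz":0,"ax":0,"ay":0,"az":0},{"fingers":1,"tx":-0.105,"ty":0,"tz":0,"ax":0,"ay":0,"az":0},{"fingers":1,"tx":-0.12,"ty":0,"tz":0,"ax":0,"ay":0,"az":0}])

```text
time_s: 16.02
tcp_pos: [0.4507, -0.3387, 0.1223]
ee_rot: [[0.005, -0.26, 0.966], [-0.003, 0.966, 0.26], [-1.0, -0.004, 0.004]]
wrist_force: [0.4, 0.4, 0.7]
gripper_width: 0.442
```

play_rows(commands=[{"fingers":1,"tx":0,"ty":0.025,"tz":0.0105,"ax":0,"ay":0,"az":0},{"fingers":1,"tx":0,"ty":0.065,"tz":0.027,"ax":0,"ay":0,"az":0},{"fingers":1,"tx":0,"ty":0.11,"tz":0.046,"ax":0,"ay":0,"az":0},{"fingers":1,"tx":0,"ty":0.155,"tz":0.065,"ax":0,"ay":0,"az":0},{"fingers":1,"tx":0,"ty":0.2,"tz":0.084,"ax":0,"ay":0,"az":0}])

```text
time_s: 16.43
tcp_pos: [0.471, -0.1753, 0.1188]
ee_rot: [[0.0, -0.258, 0.966], [-0.0, 0.966, 0.258], [-1.0, -0.0, 0.0]]
wrist_force: [0.5, 0.4, -0.9]
gripper_width: 0.445
```

play_rows(commands=[{"fingers":1,"tx":0,"ty":0.045,"tz":0.019,"ax":0,"ay":0,"az":0},{"fingers":1,"tx":0,"ty":0.09,"tz":0.038,"ax":0,"ay":0,"az":0},{"fingers":1,"tx":0,"ty":0.135,"tz":0.057,"ax":0,"ay":0,"az":0},{"fingers":1,"tx":0,"ty":0.18,"tz":0.076,"ax":0,"ay":0,"az":0},{"fingers":1,"tx":0,"ty":0.22,"tz":0.092,"ax":0,"ay":0,"az":0}])

```text
time_s: 16.85
tcp_pos: [0.4953, 0.0028, 0.119]
ee_rot: [[0.001, -0.26, 0.966], [0.0, 0.966, 0.26], [-1.0, -0.0, 0.001]]
wrist_force: [0.8, -1.1, -0.8]
gripper_width: 0.446
```

play_rows(commands=[{"fingers":1,"tx":0,"ty":0.04,"tz":0.017,"ax":0,"ay":0,"az":0},{"fingers":1,"tx":0,"ty":0.072,"tz":0.031,"ax":0,"ay":0,"az":0},{"fingers":1,"tx":0,"ty":0.093,"tz":0.04,"ax":0,"ay":0,"az":0},{"fingers":1,"tx":0,"ty":0.101,"tz":0.043,"ax":0,"ay":0,"az":0},{"fingers":1,"tx":0,"ty":0.101,"tz":0.043,"ax":0,"ay":0,"az":0}])

```text
time_s: 17.27
tcp_pos: [0.5069, 0.0834, 0.1186]
ee_rot: [[0.0, -0.261, 0.965], [0.0, 0.965, 0.261], [-1.0, 0.0, 0.0]]
wrist_force: [-0.5, 0.3, -1.0]
gripper_width: 0.444
```

play_rows(commands=[{"fingers":1,"tx":0,"ty":0,"tz":0,"ax":0,"ay":0,"az":0},{"fingers":1,"tx":0.02,"ty":0,"tz":0,"ax":0,"ay":0,"az":0},{"fingers":1,"tx":0.045,"ty":0,"tz":0,"ax":0,"ay":0,"az":0},{"fingers":1,"tx":0.06,"ty":0,"tz":0,"ax":0,"ay":0,"az":0},{"fingers":1,"tx":0.06,"ty":0,"tz":0,"ax":0,"ay":0,"az":0}])

```text
time_s: 17.68
tcp_pos: [0.5046, 0.08, 0.0712]
ee_rot: [[-0.005, -0.256, 0.967], [-0.002, 0.967, 0.256], [-1.0, -0.001, -0.006]]
wrist_force: [0.3, 0.4, -1.2]
gripper_width: 0.445
```

play_rows(commands=[{"fingers":1,"tx":0,"ty":0,"tz":0,"ax":0,"ay":0,"az":0},{"fingers":1,"tx":0,"ty":0,"tz":0,"ax":0,"ay":0,"az":0},{"fingers":1,"tx":0,"ty":0,"tz":0,"ax":0,"ay":0,"az":0}])

```text
time_s: 17.93
tcp_pos: [0.5073, 0.082, 0.0744]
ee_rot: [[0.002, -0.258, 0.966], [0.001, 0.966, 0.258], [-1.0, 0.0, 0.002]]
wrist_force: [-1.8, 0.5, -0.1]
gripper_width: 0.443
```

Run:
```python
from h import *
delta([.5068,.0826,.0375])
p=viewer.capture('scene'); im=p['image'][195:315,330:490]
cv2.imwrite('pics/s6.png',cv2.resize(im[:,:,::-1],None,fx=4,fy=4,interpolation=cv2.INTER_CUBIC))
```

```text
pos [0.5073 0.082  0.0744] jaw 105.0 t 17.93 w 38.5 F [-1.8  0.5 -0.1] | txyz [ 0.0492  0.001  -0.0006] ax 0 J6 -102
```

View pics/s6.png

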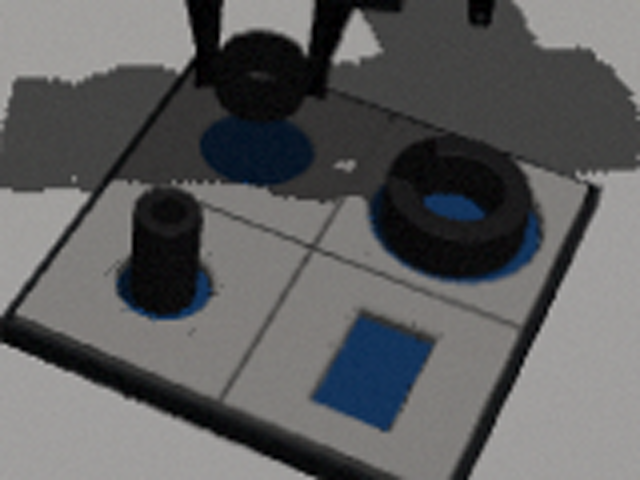

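play_rows(commands=[{"fingers":1,"tx":0.015,"ty":0.001,"tz":-0.0005,"ax":0,"ay":0,"az":0},{"fingers":1,"tx":0.03,"ty":0.001,"tz":-0.0005,"ax":0,"ay":0,"az":0},{"fingers":1,"tx":0.041,"ty":0.001,"tz":-0.0005,"ax":0,"ay":0,"az":0},{"fingers":1,"tx":0.045,"ty":0.001,"tz":-0.0005,"ax":0,"ay":0,"az":0},{"fingers":1,"tx":0.047,"ty":0.001,"tz":-0.0005,"ax":0,"ay":0,"az":0}])

```text
time_s: 18.4
tcp_pos: [0.5061, 0.0828, 0.0379]
ee_rot: [[-0.0, -0.259, 0.966], [-0.0, 0.966, 0.259], [-1.0, -0.0, -0.0]]
wrist_force: [-0.8, -0.2, -0.5]
gripper_width: 0.442
```

play_rows(commands=[{"fingers":1,"tx":0,"ty":0,"tz":0,"ax":0,"ay":0,"az":0},{"fingers":1,"tx":0,"ty":0,"tz":0,"ax":0,"ay":0,"az":0},{"fingers":1,"tx":0,"ty":0,"tz":0,"ax":0,"ay":0,"az":0}])

```text
time_s: 18.65
tcp_pos: [0.5065, 0.083, 0.0387]
ee_rot: [[0.001, -0.259, 0.966], [0.0, 0.966, 0.259], [-1.0, 0.0, 0.001]]
wrist_force: [0.3, -0.6, -0.0]
gripper_width: 0.446
```

play_rows(commands=[{"fingers":1,"tx":0.002,"ty":0,"tz":0,"ax":0,"ay":0,"az":0},{"fingers":1,"tx":0.002,"ty":0,"tz":0,"ax":0,"ay":0,"az":0},{"fingers":-0.3,"tx":0.002,"ty":0,"tz":0,"ax":0,"ay":0,"az":0},{"fingers":-0.3,"tx":0.002,"ty":0,"tz":0,"ax":0,"ay":0,"az":0},{"fingers":-0.3,"tx":0.002,"ty":0,"tz":0,"ax":0,"ay":0,"az":0}])

```text
time_s: 19.07
tcp_pos: [0.5063, 0.0829, 0.0368]
ee_rot: [[0.0, -0.259, 0.966], [0.0, 0.966, 0.259], [-1.0, 0.0, 0.0]]
wrist_force: [0.8, 0.5, -0.4]
gripper_width: 0.585
```

play_rows(commands=[{"fingers":-0.3,"tx":0,"ty":0,"tz":0,"ax":0,"ay":0,"az":0},{"fingers":-0.3,"tx":-0.015,"ty":0,"tz":0,"ax":0,"ay":0,"az":0},{"fingers":-0.3,"tx":-0.05,"ty":0,"tz":0,"ax":0,"ay":0,"az":0},{"fingers":-0.3,"tx":-0.1,"ty":0,"tz":0,"ax":0,"ay":0,"az":0},{"fingers":-0.3,"tx":-0.13,"ty":0,"tz":0,"ax":0,"ay":0,"az":0}])

```text
time_s: 19.48
tcp_pos: [0.5072, 0.0831, 0.1371]
ee_rot: [[0.003, -0.26, 0.966], [0.001, 0.966, 0.26], [-1.0, -0.0, 0.003]]
wrist_force: [0.8, 0.8, -0.3]
gripper_width: 0.652
```

play_rows(commands=[{"fingers":-0.3,"tx":0,"ty":-0.035,"tz":-0.0195,"ax":0,"ay":0,"az":0},{"fingers":-0.3,"tx":0,"ty":-0.08,"tz":-0.0445,"ax":0,"ay":0,"az":0},{"fingers":-0.3,"tx":0,"ty":-0.125,"tz":-0.07,"ax":0,"ay":0,"az":0},{"fingers":-0.3,"tx":0,"ty":-0.17,"tz":-0.095,"ax":0,"ay":0,"az":0},{"fingers":-0.3,"tx":0,"ty":-0.2138,"tz":-0.1194,"ax":0,"ay":0,"az":0}])

```text
time_s: 19.9
tcp_pos: [0.4603, -0.0967, 0.1344]
ee_rot: [[0.001, -0.26, 0.966], [0.0, 0.966, 0.26], [-1.0, -0.0, 0.001]]
wrist_force: [1.5, -0.8, -0.2]
gripper_width: 0.653
```

play_rows(commands=[{"fingers":-0.3,"tx":0,"ty":0,"tz":0,"ax":0.03,"ay":0,"az":0},{"fingers":-0.3,"tx":0,"ty":0,"tz":0,"ax":0.065,"ay":0,"az":0},{"fingers":-0.3,"tx":0,"ty":0,"tz":0,"ax":0.1,"ay":0,"az":0},{"fingers":-0.3,"tx":0,"ty":0,"tz":0,"ax":0.135,"ay":0,"az":0},{"fingers":-0.3,"tx":0,"ty":0,"tz":0,"ax":0.17,"ay":0,"az":0}])

```text
time_s: 20.32
tcp_pos: [0.461, -0.0955, 0.1343]
ee_rot: [[0.0, 0.275, 0.962], [0.0, 0.962, -0.275], [-1.0, 0.0, 0.0]]
wrist_force: [0.3, -0.3, 0.3]
gripper_width: 0.653
```

play_rows(commands=[{"fingers":-0.3,"tx":0,"ty":0,"tz":0,"ax":0.03,"ay":0,"az":0},{"fingers":-0.3,"tx":0,"ty":0,"tz":0,"ax":0.0467,"ay":0,"az":0},{"fingers":-0.3,"tx":0,"ty":0,"tz":0,"ax":0.0467,"ay":0,"az":0},{"fingers":-0.3,"tx":0,"ty":0,"tz":0,"ax":0.0467,"ay":0,"az":0},{"fingers":-0.3,"tx":0,"ty":0,"tz":0,"ax":0.0467,"ay":0,"az":0}])

```text
time_s: 20.73
tcp_pos: [0.4611, -0.0952, 0.1342]
ee_rot: [[0.0, 0.406, 0.914], [-0.0, 0.914, -0.406], [-1.0, 0.0, 0.0]]
wrist_force: [0.4, -0.9, -1.0]
gripper_width: 0.65
```

Run:
```python
from h import *
s=r.sense(); p=wcam(viewer.capture('wrist'),s)
uv=proj(p,[[.4616,-.095,.01]])[0]
m=mhull(dark(p['image'],uv,thr=130))
def mom(H):
    M=cv2.moments(H); return np.r_[cen(H),np.array([M['mu20'],M['mu11'],M['mu02']])/M['m00']*.1]
g=lambda q:mom(hull(proj(p,np.vstack([rect(q[0],q[1],z,.042,.021,q[2]) for z in(0,.02)]))))-mom(m)
R2=least_squares(g,[.4616,-.095,-.42],x_scale=.01,diff_step=1e-3);print('E',R2.x,np.degrees(R2.x[2]),R2.fun.round(2),uv,cen(m),cv2.contourArea(m))
delta([*R2.x[:2],.0285],np.degrees(R2.x[2])+90)
A=p['image'][100:300,200:440][:,:,::-1]
q=viewer.capture('scene')['image'][195:315,330:490]
cv2.imwrite('pics/c7.png',np.vstack([cv2.resize(A,(480,400)),cv2.resize(q[:,:,::-1],(480,360))[:200]]))
```

```text
E [ 0.4621348  -0.09528468 -0.41614412] -23.843301995931526 [-0.   -0.03 -1.09  0.   -1.99] [325.00071564 198.12752835] [325.00971538 199.01929392] 1218.0
pos [ 0.4611 -0.0953  0.1342] jaw 66.0 t 20.78 w 56.6 F [0.4 0.1 0.3] | txyz [0.1409 0.0005 0.0012] ax -0.0006 J6 -122
```

View pics/c7.png

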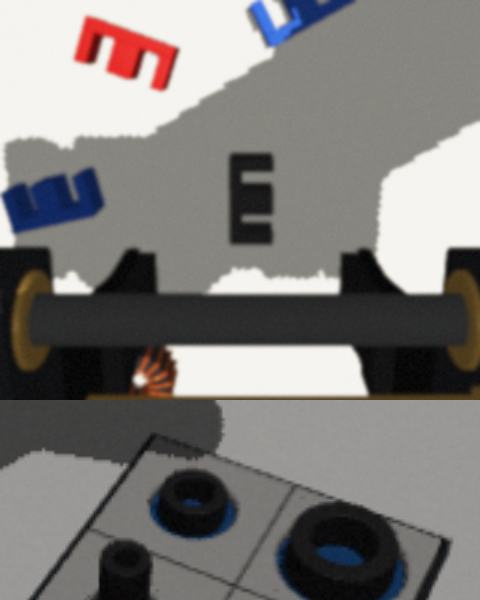

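The small ring is in its recess. The grey E is square between the jaws at crop (252,198), with blue and red look-alikes well clear. Gripping it.

play_rows(commands=[{"fingers":-0.3,"tx":0.04,"ty":0.0005,"tz":0.001,"ax":0,"ay":0,"az":0},{"fingers":-0.3,"tx":0.085,"ty":0.0005,"tz":0.001,"ax":0,"ay":0,"az":0},{"fingers":-0.3,"tx":0.118,"ty":0.0005,"tz":0.001,"ax":0,"ay":0,"az":0},{"fingers":-0.3,"tx":0.135,"ty":0.0005,"tz":0.001,"ax":0,"ay":0,"az":0},{"fingers":-0.3,"tx":0.141,"ty":0.0005,"tz":0.001,"ax":0,"ay":0,"az":0}])

```text
time_s: 21.25
tcp_pos: [0.4604, -0.0954, 0.0261]
ee_rot: [[-0.005, 0.407, 0.914], [-0.001, 0.914, -0.407], [-1.0, -0.003, -0.004]]
wrist_force: [-0.4, 0.0, -0.2]
gripper_width: 0.653
```

play_rows(commands=[{"fingers":1,"tx":0,"ty":0,"tz":0,"ax":0,"ay":0,"az":0},{"fingers":1,"tx":0,"ty":0,"tz":0,"ax":0,"ay":0,"az":0},{"fingers":1,"tx":0,"ty":0,"tz":0,"ax":0,"ay":0,"az":0},{"fingers":1,"tx":0,"ty":0,"tz":0,"ax":0,"ay":0,"az":0},{"fingers":1,"tx":0,"ty":0,"tz":0,"ax":0,"ay":0,"az":0}])

```text
time_s: 21.67
tcp_pos: [0.4626, -0.0951, 0.0294]
ee_rot: [[0.002, 0.407, 0.914], [0.0, 0.914, -0.407], [-1.0, 0.001, 0.002]]
wrist_force: [0.4, -0.5, 0.8]
gripper_width: 0.355
```

play_rows(commands=[{"fingers":1,"tx":0,"ty":0,"tz":0,"ax":0,"ay":0,"az":0},{"fingers":1,"tx":0,"ty":0,"tz":0,"ax":0,"ay":0,"az":0},{"fingers":1,"tx":0,"ty":0,"tz":0,"ax":0,"ay":0,"az":0},{"fingers":1,"tx":0,"ty":0,"tz":0,"ax":0,"ay":0,"az":0}])

```text
time_s: 22.0
tcp_pos: [0.4624, -0.0952, 0.029]
ee_rot: [[0.001, 0.407, 0.914], [0.0, 0.914, -0.407], [-1.0, 0.0, 0.001]]
wrist_force: [-0.3, 1.1, 6.0]
gripper_width: 0.231
```

play_rows(commands=[{"fingers":1,"tx":-0.01,"ty":0,"tz":0,"ax":0,"ay":0,"az":0},{"fingers":1,"tx":-0.035,"ty":0,"tz":0,"ax":0,"ay":0,"az":0},{"fingers":1,"tx":-0.075,"ty":0,"tz":0,"ax":0,"ay":0,"az":0},{"fingers":1,"tx":-0.115,"ty":0,"tz":0,"ax":0,"ay":0,"az":0},{"fingers":1,"tx":-0.135,"ty":0,"tz":0,"ax":0,"ay":0,"az":0}])

```text
time_s: 22.42
tcp_pos: [0.4631, -0.0953, 0.1329]
ee_rot: [[0.004, 0.406, 0.914], [-0.0, 0.914, -0.406], [-1.0, 0.002, 0.004]]
wrist_force: [0.9, 0.4, -1.9]
gripper_width: 0.24
```

play_rows(commands=[{"fingers":1,"tx":0,"ty":0,"tz":0,"ax":-0.025,"ay":0,"az":0},{"fingers":1,"tx":0,"ty":0,"tz":0,"ax":-0.06,"ay":0,"az":0},{"fingers":1,"tx":0,"ty":0,"tz":0,"ax":-0.088,"ay":0,"az":0},{"fingers":1,"tx":0,"ty":0,"tz":0,"ax":-0.1,"ay":0,"az":0},{"fingers":1,"tx":0,"ty":0,"tz":0,"ax":-0.1,"ay":0,"az":0}])

```text
time_s: 22.83
tcp_pos: [0.4614, -0.0952, 0.1296]
ee_rot: [[-0.001, 0.104, 0.995], [0.0, 0.995, -0.104], [-1.0, 0.0, -0.001]]
wrist_force: [1.1, 0.2, -1.0]
gripper_width: 0.237
```

play_rows(commands=[{"fingers":1,"tx":0,"ty":0,"tz":0,"ax":0,"ay":0,"az":0},{"fingers":1,"tx":0,"ty":0,"tz":0,"ax":0,"ay":0,"az":0}])

```text
time_s: 23.0
tcp_pos: [0.4617, -0.0952, 0.1296]
ee_rot: [[-0.001, 0.106, 0.994], [0.0, 0.994, -0.106], [-1.0, -0.0, -0.001]]
wrist_force: [0.3, -1.0, -1.7]
gripper_width: 0.236
```

Run:
```python
from h import *
delta([.6097,.1666,.128],84.2)
```

```text
pos [ 0.4617 -0.0952  0.1296] jaw 83.9 t 23.0 w 20.6 F [ 0.3 -1.  -1.7] | txyz [0.002  0.368  0.1593] ax -0.0015 J6 -104
```

play_rows(commands=[{"fingers":1,"tx":0,"ty":0.03,"tz":0.013,"ax":0,"ay":0,"az":0},{"fingers":1,"tx":0,"ty":0.075,"tz":0.0325,"ax":0,"ay":0,"az":0},{"fingers":1,"tx":0,"ty":0.12,"tz":0.052,"ax":0,"ay":0,"az":0},{"fingers":1,"tx":0,"ty":0.17,"tz":0.0735,"ax":0,"ay":0,"az":0},{"fingers":1,"tx":0,"ty":0.215,"tz":0.093,"ax":0,"ay":0,"az":0}])

```text
time_s: 23.42
tcp_pos: [0.549, 0.0596, 0.1297]
ee_rot: [[0.0, 0.105, 0.994], [-0.0, 0.994, -0.105], [-1.0, -0.0, 0.0]]
wrist_force: [1.4, -0.6, -1.1]
gripper_width: 0.237
```

play_rows(commands=[{"fingers":1,"tx":0,"ty":0.05,"tz":0.0215,"ax":0,"ay":0,"az":0},{"fingers":1,"tx":0,"ty":0.095,"tz":0.041,"ax":0,"ay":0,"az":0},{"fingers":1,"tx":0,"ty":0.13,"tz":0.056,"ax":0,"ay":0,"az":0},{"fingers":1,"tx":0,"ty":0.148,"tz":0.064,"ax":0,"ay":0,"az":0},{"fingers":1,"tx":0,"ty":0.153,"tz":0.066,"ax":0,"ay":0,"az":0}])

```text
time_s: 23.83
tcp_pos: [0.6106, 0.1694, 0.1288]
ee_rot: [[0.0, 0.103, 0.995], [0.0, 0.995, -0.103], [-1.0, 0.0, 0.0]]
wrist_force: [-0.1, 0.1, -1.2]
gripper_width: 0.242
```

play_rows(commands=[{"fingers":1,"tx":0,"ty":0,"tz":0,"ax":0,"ay":0,"az":0},{"fingers":1,"tx":0.02,"ty":0,"tz":0,"ax":0,"ay":0,"az":0},{"fingers":1,"tx":0.05,"ty":0,"tz":0,"ax":0,"ay":0,"az":0},{"fingers":1,"tx":0.068,"ty":0,"tz":0,"ax":0,"ay":0,"az":0},{"fingers":1,"tx":0.075,"ty":0,"tz":0,"ax":0,"ay":0,"az":0}])

```text
time_s: 24.25
tcp_pos: [0.6071, 0.1647, 0.0709]
ee_rot: [[-0.005, 0.107, 0.994], [-0.002, 0.994, -0.107], [-1.0, -0.003, -0.005]]
wrist_force: [-0.1, -0.3, -1.1]
gripper_width: 0.231
```

play_rows(commands=[{"fingers":1,"tx":0,"ty":0,"tz":0,"ax":0,"ay":0,"az":0},{"fingers":1,"tx":0,"ty":0,"tz":0,"ax":0,"ay":0,"az":0},{"fingers":1,"tx":0,"ty":0,"tz":0,"ax":0,"ay":0,"az":0}])

```text
time_s: 24.5
tcp_pos: [0.6101, 0.1667, 0.0748]
ee_rot: [[0.002, 0.105, 0.994], [0.001, 0.994, -0.105], [-1.0, 0.001, 0.002]]
wrist_force: [0.0, -0.8, -0.4]
gripper_width: 0.236
```

Run:
```python
from h import *
delta([.6097,.1666,.038],84.2)
p=viewer.capture('scene'); im=p['image'][195:315,330:490]
cv2.imwrite('pics/s8.png',cv2.resize(im[:,:,::-1],None,fx=4,fy=4,interpolation=cv2.INTER_CUBIC))
```

```text
pos [0.6101 0.1667 0.0748] jaw 84.0 t 24.5 w 20.5 F [ 0.  -0.8 -0.4] | txyz [ 0.049  -0.0002 -0.0007] ax -0.0012 J6 -126
```

View pics/s8.png

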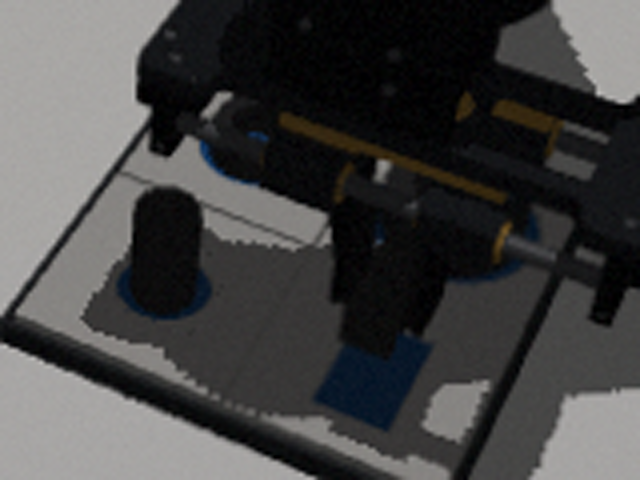

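play_rows(commands=[{"fingers":1,"tx":0.015,"ty":0,"tz":-0.0005,"ax":0,"ay":0,"az":0},{"fingers":1,"tx":0.03,"ty":0,"tz":-0.0005,"ax":0,"ay":0,"az":0},{"fingers":1,"tx":0.041,"ty":0,"tz":-0.0005,"ax":0,"ay":0,"az":0},{"fingers":1,"tx":0.045,"ty":0,"tz":-0.0005,"ax":0,"ay":0,"az":0},{"fingers":1,"tx":0.047,"ty":0,"tz":-0.0005,"ax":0,"ay":0,"az":0}])

```text
time_s: 24.97
tcp_pos: [0.6081, 0.1663, 0.0371]
ee_rot: [[-0.003, 0.104, 0.995], [-0.002, 0.995, -0.104], [-1.0, -0.002, -0.003]]
wrist_force: [-3.3, -0.2, 5.3]
gripper_width: 0.24
```

play_rows(commands=[{"fingers":1,"tx":0,"ty":0,"tz":0,"ax":0,"ay":0,"az":0},{"fingers":1,"tx":0,"ty":0,"tz":0,"ax":0,"ay":0,"az":0},{"fingers":1,"tx":0,"ty":0,"tz":0,"ax":0,"ay":0,"az":0}])

```text
time_s: 25.22
tcp_pos: [0.6095, 0.1671, 0.0383]
ee_rot: [[0.001, 0.105, 0.995], [0.0, 0.995, -0.105], [-1.0, 0.001, 0.001]]
wrist_force: [-0.5, 0.7, -1.9]
gripper_width: 0.239
```

play_rows(commands=[{"fingers":1,"tx":0.001,"ty":0,"tz":0,"ax":0,"ay":0,"az":0},{"fingers":1,"tx":0.001,"ty":0,"tz":0,"ax":0,"ay":0,"az":0},{"fingers":-0.3,"tx":0.001,"ty":0,"tz":0,"ax":0,"ay":0,"az":0},{"fingers":-0.3,"tx":0.001,"ty":0,"tz":0,"ax":0,"ay":0,"az":0},{"fingers":-0.3,"tx":0.001,"ty":0,"tz":0,"ax":0,"ay":0,"az":0}])

```text
time_s: 25.63
tcp_pos: [0.6093, 0.1669, 0.0377]
ee_rot: [[0.001, 0.105, 0.995], [0.0, 0.995, -0.105], [-1.0, 0.0, 0.001]]
wrist_force: [1.4, 0.3, 1.2]
gripper_width: 0.383
```

play_rows(commands=[{"fingers":-0.3,"tx":0,"ty":0,"tz":0,"ax":0,"ay":0,"az":0},{"fingers":-0.3,"tx":-0.015,"ty":0,"tz":0,"ax":0,"ay":0,"az":0},{"fingers":-0.3,"tx":-0.05,"ty":0,"tz":0,"ax":0,"ay":0,"az":0},{"fingers":-0.3,"tx":-0.1,"ty":0,"tz":0,"ax":0,"ay":0,"az":0},{"fingers":-0.3,"tx":-0.15,"ty":0,"tz":0,"ax":0,"ay":0,"az":0}])

```text
time_s: 26.05
tcp_pos: [0.6085, 0.1665, 0.1512]
ee_rot: [[-0.002, 0.104, 0.995], [-0.001, 0.995, -0.104], [-1.0, -0.001, -0.002]]
wrist_force: [1.0, -0.0, -0.1]
gripper_width: 0.643
```

play_rows(commands=[{"fingers":-0.3,"tx":-0.05,"ty":-0.05,"tz":0,"ax":0,"ay":0,"az":0},{"fingers":-0.3,"tx":-0.06,"ty":-0.1,"tz":0,"ax":0,"ay":0,"az":0},{"fingers":-0.3,"tx":-0.06,"ty":-0.15,"tz":0,"ax":0,"ay":0,"az":0},{"fingers":-0.3,"tx":-0.06,"ty":-0.2,"tz":0,"ax":0,"ay":0,"az":0},{"fingers":-0.3,"tx":-0.06,"ty":-0.25,"tz":0,"ax":0,"ay":0,"az":0}])

```text
time_s: 26.47
tcp_pos: [0.5891, -0.0214, 0.1969]
ee_rot: [[0.003, 0.104, 0.995], [0.0, 0.995, -0.104], [-1.0, 0.001, 0.003]]
wrist_force: [0.7, 1.0, -0.5]
gripper_width: 0.647
```

play_rows(commands=[{"fingers":-0.3,"tx":0,"ty":-0.05,"tz":0,"ax":0,"ay":0,"az":0},{"fingers":-0.3,"tx":0,"ty":-0.1,"tz":0,"ax":0,"ay":0,"az":0},{"fingers":-0.3,"tx":0,"ty":-0.14,"tz":0,"ax":0,"ay":0,"az":0},{"fingers":-0.3,"tx":0,"ty":-0.16,"tz":0,"ax":0,"ay":0,"az":0},{"fingers":-0.3,"tx":0,"ty":-0.16,"tz":0,"ax":0,"ay":0,"az":0}])

```text
time_s: 26.88
tcp_pos: [0.5762, -0.1421, 0.1959]
ee_rot: [[0.001, 0.109, 0.994], [-0.0, 0.994, -0.109], [-1.0, -0.0, 0.001]]
wrist_force: [0.5, 1.4, -0.1]
gripper_width: 0.65
```

play_rows(commands=[{"fingers":-0.3,"tx":0,"ty":0,"tz":0,"ax":0,"ay":0,"az":0},{"fingers":-0.3,"tx":0,"ty":0,"tz":0,"ax":0,"ay":0,"az":0},{"fingers":-0.3,"tx":0,"ty":0,"tz":0,"ax":0,"ay":0,"az":0},{"fingers":-0.3,"tx":0,"ty":0,"tz":0,"ax":0,"ay":0,"az":0}])

```text
time_s: 27.22
tcp_pos: [0.5772, -0.1379, 0.1951]
ee_rot: [[0.0, 0.103, 0.995], [0.0, 0.995, -0.103], [-1.0, 0.0, 0.0]]
wrist_force: [-0.6, -0.5, 0.4]
gripper_width: 0.645
```

Run:
```python
from h import *
delta([.6,0,.2])
q=viewer.capture('scene'); t=viewer.capture('top')
# expected tops if seated on z=.008
T={'large':(.5165,.1762,.033,.0315),'tube':(.6003,.0731,.058,.014),'small':(.5063,.0829,.028,.02)}
im=q['image'].copy()
A=cv2.resize(im[195:315,330:490][:,:,::-1],None,fx=4,fy=4,interpolation=cv2.INTER_CUBIC)
for x,y,z,rd in T.values():
    P=(proj(q,circ(x,y,z,rd))-[330,195]+.5)*4
    cv2.polylines(A,[np.int32(P)],True,(0,255,0),1)
P=(proj(q,rect(.6095,.1668,.028,.042,.021,-.1007))-[330,195]+.5)*4; cv2.polylines(A,[np.int32(P)],True,(0,255,0),1)
B=cv2.resize(t['image'][125:225,200:360][:,:,::-1],(640,400),interpolation=cv2.INTER_CUBIC)[:120*1]
cv2.imwrite('pics/s9.png',A)
cv2.imwrite('pics/t9.png',cv2.resize(t['image'][120:300,200:480][:,:,::-1],None,fx=2.8,fy=2.8,interpolation=cv2.INTER_CUBIC))
```

```text
pos [ 0.5772 -0.1379  0.1951] jaw 84.1 t 27.22 w 56.1 F [-0.6 -0.5  0.4] | txyz [-0.0065  0.186   0.0114] ax 0 J6 -98
```

View pics/s9.png

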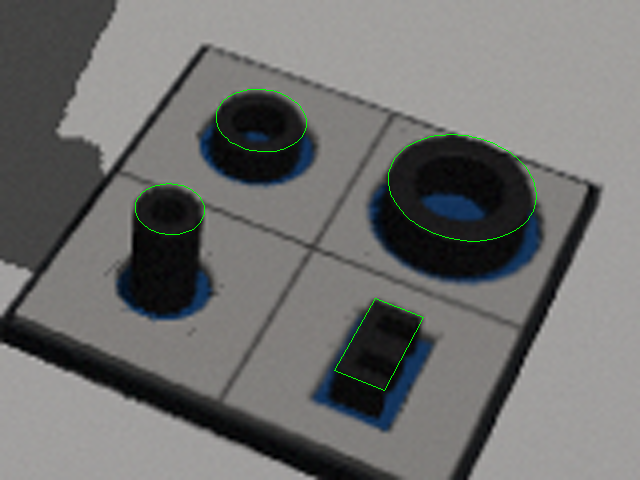

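View pics/t9.png

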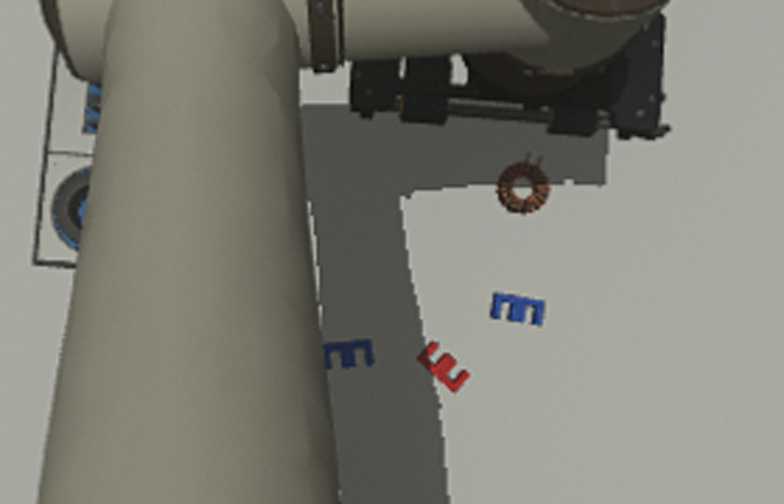

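All four cores sit inside their recesses, with their tops on the outlines predicted for seated height. The choke and the look-alikes that can be seen are where they were. Handing in.

```bash
python3 -c "
from station import job
print(job.finish_job())"
```

```text
the job is handed in; nothing more can be done
None
```

All four sound cores are in the tray, each set down in its own recess, and the job is handed in at about 27 s of the 112 s. I took the tube out first so it stands upright in its recess, then moved the large ring, the whole small ring and the grey E core.

**Checks:**
- **Seating:** in the final scene picture the tops of all four cores match the outlines predicted for cores resting on the recess floors. There is blue floor showing around each.
- **Contact:** the highest wrist force I read was about 6 N, while gripping. The E core briefly touched its recess floor with about 5 N before release. At hand-in the gripper was clear of everything.
- **Left alone:** the choke, both blue E cores and one red one are where they were in the last top view. I never moved near the broken ring or the second red E core, but neither could be confirmed there. The first was outside or hidden in the final crop, and the second was behind the arm.
- **Disagreements:** the cameras differed from each other by about 1 to 2 mm, well inside the 6 mm of play in each recess. The top camera could not confirm the seating because the arm blocked most of the tray, so that rests on the scene camera alone.

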